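# Pack up the suture-class instrument case and lock it

### The arm

A 6-joint arm with a two-finger parallel gripper is mounted at the origin on the work surface. World frame = base frame: x ahead of the robot, y to its left, z up, the work surface at z = 0. Lengths are in m, angles in degrees, forces in N, time in s.
With the tool pointing down it reaches from about 0.35 to 0.775 m from the base axis. Payload 5.5 kg.
Tool frame: the origin (TCP) lies midway between the tips of the shut fingers; the grasp point (between the pads) lies 19 mm behind it; z points along the fingers, y is the line along which they close (so a half turn about z gives the same grasp; the last joint's range is limited). The gripper opens to 85 mm and grips with 20 to 120 N. Pads are 22 mm wide; open, the fingers measure 114 mm over their backs; the gripper's body (76 mm by 85 mm) begins 54 mm behind the grasp point. The pads swing forward as they close: fully open they stand 13 mm farther back than shut.
Start: joints at [-78.988, 17.945, 2.641, 74.691, 0, 82.002], TCP at [0.187, -0.544, 0.191] pointing down, gripper open.
Joint ranges: [-158.12, 158.12], [-49.38, 96.58], [-58.88, 72.47], [-126.05, 133.96], [-84.25, 85.87], [-180, 180]. Speed limits (degrees/s): [147.25, 147.25, 180, 180, 180, 180].

### API

Orientations are given as a 3x3 rotation matrix whose columns are the frame's x, y, z axes.
In Python, from bench import get_obs, read_camera, camera_model, finish_job, spot_in gives the robot as it stands. The module is installed in compiled form; this text tells all that it offers.
- The arm moves only by the tool jog_arm, never from a script. Its argument "steps" is a list of rows, each an object of numbers: "wx", "wy", "wz": the turn, a rotation vector about the world's x, y, z in degrees; "dx", "dy", "dz": the shift along the world's x, y, z in mm; "grip": the finger opening in mm, from 0 to 85.4. A call has 1 to 5 rows; each row is the pose to reach, as a shift and turn from the pose commanded when the call began; what a row does not reach only later rows make up. A row lasts 1/10 s, in which the tool goes at most 50 mm and 8.59 degrees, less where a joint would pass 70% of its speed; a pose out of reach is approached as far as the arm can. A call with a gripper value outside its range is refused whole. The fingers move at their own pace and stop on an object; "newtons" is the grip in N (left out, the last holds). Time passes only in rows, so rows that repeat a pose let the fingers close. It gives the time, the measured TCP pose, the force, the opening and the grip force at its end, in the units of the state.
- get_obs(): the state, without advancing time (a new reading comes with each control period).
- read_camera(name): name is "scene" or "top" or "wrist"; returns the picture (420x560x3 uint8, red, green, blue); there is no depth.
- camera_model(name): a dict with "camera_matrix" (3x3 intrinsics, pixels), "view" (4x4, takes a point from world to camera coordinates); the wrist camera has in their place "mount" (4x4, takes a point from camera to tool coordinates, whose origin is the TCP and whose axes are the flange's). Camera axes: x right, y up, looking along -z (the intrinsics and any distortion apply to the point x, -y, -z); pixel columns grow to the right and rows downward; lengths in m; the calibration is good to about 2 mm. The wrist camera is an equidistant fisheye: a pixel r from the principal point sees the ray r / f radians off the axis. A picture is of the moment at which its call begins: read the wrist's pose just before it. camera_model takes no time and is no camera call.
- finish_job(): hands the job in; it is judged then, once.
Trained networks look in the newest picture that a camera, given by its name, has taken for a name from the list of things; names that differ only in an ending like _2 or _b are one class to them, and where a whole thing is asked for, a point or a joint stands for the part that bears it (a point fixed in the world has none). Each returns a list of dicts, best first, with "conf" (0 to 1); they miss things now and then, are a little off and sometimes report something else, mostly with a low value. They report only what shows in the picture. A call takes as long as a camera call. They do not tell look-alikes from the thing itself.
- spot_in(thing, camera): "box" ([left, top, width, height] in pixels, round what is visible of it).
The state is a dict: "time_s": time; "q": joint angles; "qvel": joint speeds; "joint_torque": joint torques, N m; "tcp_pos": TCP position; "eef_rot": TCP orientation; "ft_force": force on the tool from outside, world axes, zero at the start; "moment": the same for the moment, N m; "opening": opening from 0.0 (shut) to 1.0 (fully open); "grasp_force": force on a finger pad.
Only numpy, scipy, OpenCV 4.12 (cv2) and the standard library are available. Lean on these libraries where they do the work, as an engineer would, in place of code of your own. Each camera call takes 0.05 s, during which the arm holds its last target. There are 200 camera calls.

### The job

Class is over: lay every steel surgical instrument that is out on the table in the open tray of the black case, and only then swing the lid shut over them. Then, with the lid fully down, lift the spring collar on the case's lock lever so that it clears the gate and push the lever upright over the lid, letting the collar drop back behind the gate so that it is locked. The drawer under the tray must be pushed fully home too (whenever you like); leave the other things on the table where they are.

Things in the scene. Friction and masses are not known exactly. Their poses are not given: they have to be found in the camera images.
- case: Fixed black instrument case, 180 mm (its x) by 200 mm (its y) by 90 mm high to the rim, origin under its centre on the table, x pointing away from the drawer front, yaw varies. Walls 5 mm. Open tray on top (inside 170 x 190 mm, floor 46 mm above the table, walls 44 mm deep). Drawer below, front on its -x face. Lid hinged along the top of its +y wall, lock lever on its -y side. A bracket 34 mm wide (x) stands out 45 mm from the -y wall, with two dark quadrant rails.
- tray_floor (a point): Centre of the tray's floor, axes as the case: 46 mm above the table.
- lid_hinge (a point): Middle of the lid's hinge line, on top of the +y wall, 100 mm from the case's centre and 90 mm above the table; hinge line along the case's x.
- case_lid (a joint): Lid angle, rad: 0 shut flat on the rim, opens upward about the hinge to 2.0; starts at about 1.75 to 1.95, so leaning a little back beyond upright. A flat plate 180 x 200 x 8 mm, 0.3 kg; its friction hinge stays where left and takes about 2 N at the free edge (up to 3.5 N to lift). To shut, push its outer (back) face over and down.
- lid_edge (a point): Middle of the lid's free edge on its outer face, 200 mm from the hinge line (on top, 99 mm above the table, when shut).
- case_drawer (a joint): How far the drawer is pulled out, m: 0 home, at most 0.06; slides along the case's -x. Friction about 2 N.
- drawer_handle (a point): Middle of the drawer's bar handle, a steel bar 11 mm thick along the case's y, 80 mm long, 35 mm in front of the drawer front, 24 mm above the table.
- lever_pivot (a point): Pivot of the lock lever, 122 mm from the case's centre along its -y (22 mm outside the wall), 95 mm above the table; the pivot axis lies along the case's x.
- lock_lever (a joint): Lever angle, rad: 0 open (leaning 1.0 rad outward, to the case's -y), 1.0 locked (upright, its 30 mm toe flat over the lid's edge, 2 mm above it); starts at 0 to 0.08. A steel rod of 10 mm, 122 mm long, with an 18 mm black ball at its end (137 mm from the pivot). Stays where left; takes about 3 N at the collar. With the collar down it is stopped by the gate tooth: it cannot pass from below about 0.18 to above about 0.82 until the collar is lifted 11 mm or more.
- lock_collar (a joint): Lift of the collar along the lever, m: 0 down, up to 0.018. A spring pulls it down, 2.5 N at rest to 7 N fully lifted.
- collar_mid (a point): Centre of the collar, a round ribbed aluminium sleeve 31 mm across and 40 mm long around the lever; 80 mm from the pivot when down, and so much farther when lifted. The gate tooth stands between the rails, 50 to 70 mm from the pivot, where the lever leans 0.5 rad outward; it is 28 mm wide along the case's x, so fingers on the collar's two x sides pass beside and above it.
- needle_holder: Steel needle holder lying flat, 140 mm long along its own x, origin in the middle of its underside; shaft 10 mm wide and 10 mm high from x = -70 to +25 mm, two finger rings side by side (48 mm wide, 6 mm high) from x = +25 to +70 mm. 70 g, balanced near its origin. Present or absent.
- scissors: Steel scissors, as the needle holder but with rings at its -x end (x = -70 to -25 mm) and 10 mm wide and high blades from x = -25 to +70 mm. 70 g. Present or absent. Axes as for needle_holder.
- forceps: Steel tissue forceps (tweezers), one straight piece 140 x 12 x 10 mm along x, 50 g. Present or absent. Axes as for needle_holder.
- retractor: Steel retractor: flat bar 140 x 14 x 9 mm along x, with a crosspiece 26 mm wide and 14 mm high at each end, 90 g. Present or absent. Axes as for needle_holder.
- tape_roll: Roll of paper tape lying flat, 70 mm across, 25 mm high; leave it.
- suture_box: White carton, 70 x 110 x 45 mm; leave it.
- bottle: Clear bottle, 56 mm across, 150 mm high; leave it.
- swab_pack: Flat paper pack, 100 x 70 x 20 mm; leave it.
- pen_cup: Grey cup, 72 mm across, 90 mm high; leave it.
Things that resemble listed ones, but are neither listed nor needed, are in the scene too. What is shaped like the needle_holder but orange or red is not meant.

How it is judged (in metres and radians):
On the way, in this order (a step that is already met when the one before it is completed fails the run):
1. every instrument on the table lies in the case's tray, let go (x of needle_holder in the frame of tray_floor between -0.08 and 0.08 m and y of needle_holder in the frame of tray_floor between -0.09 and 0.09 m and z of needle_holder in the frame of tray_floor between -0.006 and 0.032 m and linear speed of each of needle_holder, scissors, forceps, retractor below 0.05 m/s and x of scissors in the frame of tray_floor between -0.08 and 0.08 m and y of scissors in the frame of tray_floor between -0.09 and 0.09 m and z of scissors in the frame of tray_floor between -0.006 and 0.032 m and x of forceps in the frame of tray_floor between -0.08 and 0.08 m and y of forceps in the frame of tray_floor between -0.09 and 0.09 m and z of forceps in the frame of tray_floor between -0.006 and 0.032 m and x of retractor in the frame of tray_floor between -0.08 and 0.08 m and y of retractor in the frame of tray_floor between -0.09 and 0.09 m and z of retractor in the frame of tray_floor between -0.006 and 0.032 m and contact force between each of needle_holder, scissors, forceps, retractor and the fingers below 0.3 N), for 0.2 s.
2. the lid is shut over the loaded tray (x of needle_holder in the frame of tray_floor between -0.08 and 0.08 m and y of needle_holder in the frame of tray_floor between -0.09 and 0.09 m and z of needle_holder in the frame of tray_floor between -0.006 and 0.032 m and linear speed of each of needle_holder, scissors, forceps, retractor below 0.05 m/s and x of scissors in the frame of tray_floor between -0.08 and 0.08 m and y of scissors in the frame of tray_floor between -0.09 and 0.09 m and z of scissors in the frame of tray_floor between -0.006 and 0.032 m and x of forceps in the frame of tray_floor between -0.08 and 0.08 m and y of forceps in the frame of tray_floor between -0.09 and 0.09 m and z of forceps in the frame of tray_floor between -0.006 and 0.032 m and x of retractor in the frame of tray_floor between -0.08 and 0.08 m and y of retractor in the frame of tray_floor between -0.09 and 0.09 m and z of retractor in the frame of tray_floor between -0.006 and 0.032 m and value of joint case_lid below 0.025 rad), for 0.2 s.
3. with the lid shut, the lever's collar is lifted before the lever has passed the gate (value of joint case_lid below 0.025 rad and value of joint lock_collar above 0.008 m and value of joint lock_lever below 0.6 rad).
4. the lever stands upright over the lid with the collar dropped behind the gate (value of joint case_lid below 0.025 rad and value of joint lock_lever above 0.8 rad and value of joint lock_collar below 0.004 m), for 0.2 s.
At the end, for the whole second after the job is handed in: Every instrument present lies at rest in the tray (middle within the walls, under 32 mm above its floor), lid shut (under 0.025 rad), lever locked (over 0.80 rad) with collar down (under 4 mm), drawer home (within 5 mm); other things within 50 mm of where they were (all of step 4 and x of needle_holder in the frame of tray_floor between -0.08 and 0.08 m and y of needle_holder in the frame of tray_floor between -0.09 and 0.09 m and z of needle_holder in the frame of tray_floor between -0.006 and 0.032 m and linear speed of each of needle_holder, scissors, forceps, retractor below 0.05 m/s and x of scissors in the frame of tray_floor between -0.08 and 0.08 m and y of scissors in the frame of tray_floor between -0.09 and 0.09 m and z of scissors in the frame of tray_floor between -0.006 and 0.032 m and x of forceps in the frame of tray_floor between -0.08 and 0.08 m and y of forceps in the frame of tray_floor between -0.09 and 0.09 m and z of forceps in the frame of tray_floor between -0.006 and 0.032 m and x of retractor in the frame of tray_floor between -0.08 and 0.08 m and y of retractor in the frame of tray_floor between -0.09 and 0.09 m and z of retractor in the frame of tray_floor between -0.006 and 0.032 m and value of joint case_drawer below 0.005 m and velocity of joint each of case_lid, lock_lever below 0.05 rad/s); the robot touches nothing.
It fails at once if one of the other things on the table is moved by more than 50 mm or knocked over (distance of any of tape_roll, suture_box, bottle, swab_pack, pen_cup from where it was at the start of the episode above 0.05 m or angle between any of tape_roll, suture_box, bottle, swab_pack, pen_cup's own z axis and vertical above 0.6 rad).
Of needle_holder, scissors, forceps, retractor only 2 to 4 are there at a start; the rules pass over those that are not, and their reading is None.
At some moment in a run one of needle_holder, scissors, forceps, retractor may be knocked a few centimetres aside while the robot is not near it.
Once in a run the grip may slacken for a moment while it holds something.
It also fails if it takes over 210 s, if anything falls off the work surface, if the arm or the gripper's body presses on something with over 40 N, if the wrist force passes 120 N, or if a joint passes its speed limit or range.

## Working session

There is one attempt and no reset: what is moved stays moved. The work goes in short steps, Python scripts to look and compute and a tool call to move; the robot and the scene stay as the last step left them, time stands still between calls to the robot, and variables do not carry over. Pictures are saved under pics/ and viewed, at most 14 in all, crops included, and the job is handed in when it is done.

Besides the shell and the picture viewer there is one more tool, called after "Emit:" by a JSON object that holds its "name" and its "arguments", one argument or row to a line. jog_arm: Moves the arm, as the interface text tells. Its arguments: {"type":"object","properties":{"steps":{"type":"array"},"newtons":{"type":"number"}},"required":["steps"]}

```bash
mkdir -p pics; ls; python3 - <<'E'
from bench import *
import cv2,json,numpy as np
o=get_obs();print(o)
for c in("scene","top","wrist"):
    im=read_camera(c);cv2.imwrite(f"pics/{c}0.png",im[...,::-1]);m=camera_model(c);print(c,{k:np.round(np.array(v),4).tolist() if not isinstance(v,str) else v for k,v in m.items()})
    if c!="wrist":
        for t in["case","drawer_handle","collar_mid","lid_edge","needle_holder","scissors","forceps","retractor"]:
            print(t,[(np.round(d["box"]).tolist(),round(d["conf"],2)) for d in spot_in(t,c)][:4])
a=cv2.imread("pics/scene0.png");b=cv2.imread("pics/top0.png")
E
```

```text
pics
{'time_s': 0.0, 'q': array([-7.89864360e+01,  1.79904221e+01,  2.57703808e+00,  7.46913413e+01,
       -8.06132102e-04,  8.20029921e+01]), 'qvel': array([-0.04086265,  0.01989691, -0.0195152 ,  0.00993733, -0.01800173,
       -0.07913755]), 'joint_torque': array([ 9.03631480e-04, -4.80626893e+01,  2.98533601e+01,  1.92861131e-02,
       -3.15232614e-05,  2.55596836e-05]), 'tcp_pos': array([ 0.18718882, -0.5430549 ,  0.19051319]), 'eef_rot': array([[ 9.45458527e-01,  3.25742294e-01, -3.62996087e-04],
       [ 3.25742408e-01, -9.45456860e-01,  1.79144835e-03],
       [ 2.40353356e-04, -1.81198334e-03, -9.99998329e-01]]), 'ft_force': array([ 0.6546642 , -0.34471018, -0.80704278]), 'moment': array([ 0.03419669,  0.03279671, -0.0426075 ]), 'grasp_force': 0.0, 'opening': 0.9960773914893285}
scene {'camera_matrix': [[519.4078, 0.0, 279.7929], [0.0, 519.4078, 204.2563], [0.0, 0.0, 1.0]], 'view': [[0.8869, 0.462, -0.006, -0.4372], [-0.3053, 0.5957, 0.7429, 0.0641], [0.3468, -0.657, 0.6694, -1.5088], [0.0, 0.0, 0.0, 1.0]]}
case [([278.0, 82.0, 122.0, 162.0], 0.7), ([325.0, 84.0, 81.0, 90.
[... 702 characters left out ...]
0, 0.0, 0.0, 1.0]]}
case [([128.0, 130.0, 186.0, 118.0], 0.59)]
drawer_handle [([188.0, 224.0, 69.0, 28.0], 0.96)]
collar_mid [([283.0, 185.0, 20.0, 13.0], 0.67)]
lid_edge [([127.0, 128.0, 64.0, 87.0], 0.58)]
needle_holder [([378.0, 278.0, 34.0, 40.0], 0.73), ([378.0, 199.0, 18.0, 47.0], 0.58), ([425.0, 201.0, 27.0, 40.0], 0.51)]
scissors [([265.0, 188.0, 50.0, 12.0], 0.53)]
forceps [([284.0, 186.0, 21.0, 11.0], 0.73), ([353.0, 214.0, 6.0, 50.0], 0.65)]
retractor []
wrist {'camera_matrix': [[325.1923, 0.0, 281.26], [0.0, 325.1923, 212.9061], [0.0, 0.0, 1.0]], 'mount': [[0.0001, 0.9643, 0.2648, 0.0665], [1.0, -0.0004, 0.001, -0.0014], [0.0011, 0.2648, -0.9643, -0.1823], [0.0, 0.0, 0.0, 1.0]]}
```

```bash
python3 - <<'E'
import cv2
b=cv2.imread("pics/top0.png")
cv2.imwrite("pics/top0c.png",cv2.resize(b[110:360,110:500],None,fx=2.05,fy=2.05,interpolation=cv2.INTER_CUBIC))
E
```

```text
(no output)
```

View pics/top0c.png

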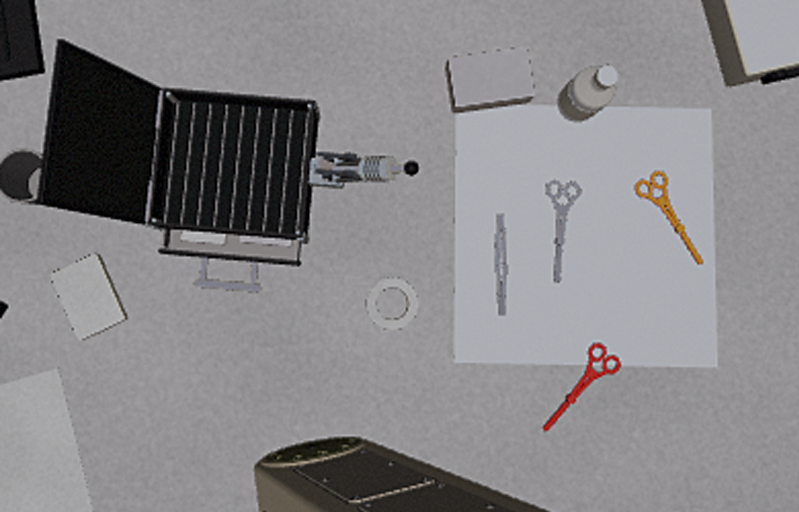

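View pics/scene0.png

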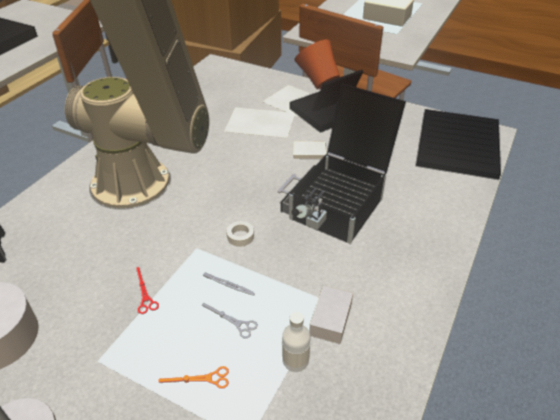

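```bash
cat > h.py <<'E'
from bench import *
import cv2,numpy as np
def ray(c,u,v):
    m=camera_model(c);K=np.array(m["camera_matrix"]);V=np.array(m["view"])
    d=np.linalg.inv(K)@[u,v,1];d=np.array([d[0],-d[1],-d[2]]);R=V[:3,:3]
    return -R.T@V[:3,3],R.T@d
def onz(c,u,v,z):
    p,d=ray(c,u,v);return p+d*(z-p[2])/d[2]
def proj(c,P):
    m=camera_model(c);K=np.array(m["camera_matrix"]);V=np.array(m["view"])
    q=np.atleast_2d(P)@V[:3,:3].T+V[:3,3];q=q*[1,-1,-1];q=q@K.T;return q[:,:2]/q[:,2:]
E
python3 - <<'E'
from h import *
b=cv2.imread("pics/top0.png")
r=lambda x,f:cv2.resize(x,None,fx=f,fy=f,interpolation=cv2.INTER_CUBIC)
A=r(b[140:260,180:310],4);B=r(b[190:265,345:400],5.6)
H=600;C=np.zeros((max(len(A),len(B)),A.shape[1]+B.shape[1],3),np.uint8);C[:len(A),:A.shape[1]]=A;C[:len(B),A.shape[1]:]=B[:len(C)]
C=C[:600,:800];print(C.shape,A.shape);cv2.imwrite("pics/z1.png",C)
for t in ["pen_cup","bottle","suture_box","tape_roll","swab_pack"]:
  for c in("top","scene"): 
    read_camera(c)
    print(t,c,[(np.round(d["box"]).tolist(),round(d["conf"],2)) for d in spot_in(t,c)][:3])
E
```

```text
(480, 800, 3) (480, 520, 3)
pen_cup top [([104.0, 184.0, 26.0, 26.0], 0.79), ([126.0, 127.0, 61.0, 92.0], 0.57)]
pen_cup scene []
bottle top [([384.0, 144.0, 27.0, 27.0], 0.78), ([128.0, 130.0, 63.0, 87.0], 0.39)]
bottle scene [([280.0, 312.0, 31.0, 59.0], 0.63), ([325.0, 84.0, 79.0, 88.0], 0.21)]
suture_box top [([329.0, 132.0, 40.0, 32.0], 0.57)]
suture_box scene [([308.0, 286.0, 46.0, 59.0], 0.58), ([276.0, 85.0, 128.0, 161.0], 0.29)]
tape_roll top [([288.0, 246.0, 24.0, 21.0], 0.85)]
tape_roll scene [([223.0, 220.0, 30.0, 28.0], 0.56)]
swab_pack top [([329.0, 131.0, 42.0, 36.0], 0.74), ([134.0, 232.0, 38.0, 43.0], 0.6)]
swab_pack scene [([290.0, 144.0, 38.0, 13.0], 0.64)]
```

View pics/z1.png

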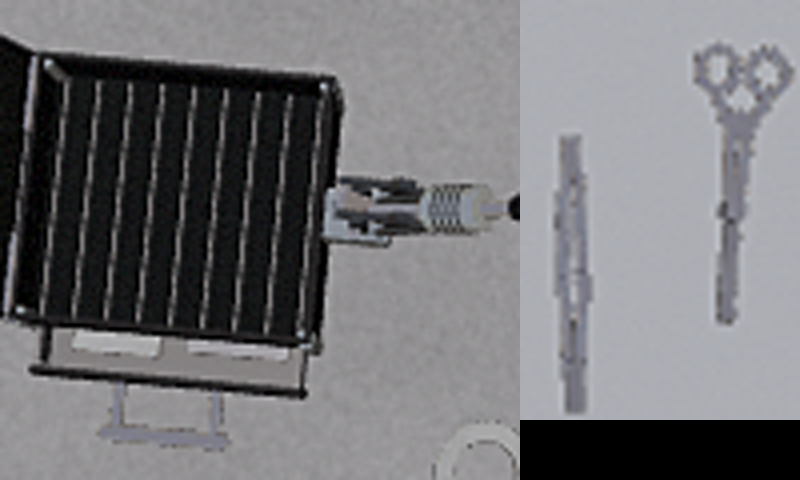

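```bash
python3 - <<'E'
from h import *
px=np.array([(35,53),(8,318),(340,80),(320,350)])/4+[180,140]
loc=np.array([(.09,.1),(-.09,.1),(.09,-.1),(-.09,-.1)])
W=np.array([onz("top",*p,.09)[:2] for p in px]);print(W.round(4))
a=loc;b=W-W.mean(0);yaw=np.arctan2((a[:,0]*b[:,1]-a[:,1]*b[:,0]).sum(),(a*b).sum())
c=W.mean(0);R=np.array([[np.cos(yaw),-np.sin(yaw)],[np.sin(yaw),np.cos(yaw)]])
print("case",c,np.degrees(yaw),"res",(a@R.T+c-W).round(4).tolist())
def w(x,y,z):return np.r_[R@[x,y]+c,z]
for n,p in dict(handle_home=w(-.125,0,.024),pivot=w(0,-.122,.095),collar=w(0,-.122-.08*np.sin(1),.095+.08*np.cos(1)),tooth=w(0,-.122-.06*np.sin(.5),.095+.06*np.cos(.5)),ball=w(0,-.122-.137*np.sin(1),.095+.137*np.cos(1))).items(): print(n,p.round(4),proj("top",p).round(1),proj("scene",p).round(1))
print("handle px",onz("top",180+163/4,140+437/4,.024), "collar px",onz("top",180+460/4,140+208/4,.138))
for n,p in dict(f1=(353.75,214.5),f2=(354.8,263.6),r1=(384.8,198),r2=(381.8,247.5)).items(): print(n,onz("top",*p,.008).round(4))
for n,p in dict(tape=(300,256.5,.025),cup=(117,197,.09),bottle=(398,158,.1)).items(): print(n,onz("top",*p).round(3))
E
```

```text
[[0.6701 0.2621]
 [0.4926 0.2724]
 [0.6555 0.0584]
 [0.4754 0.0673]]
case [0.57341495 0.16504947] -3.8467403080680596 res [[-0.0002, -0.0034], [-0.0023, -0.0015], [0.001, 0.0008], [0.0016, 0.004]]
handle_home [0.4487 0.1734 0.024 ] [[223.  237.9]] [[294.4 187. ]]
pivot [0.5652 0.0433 0.095 ] [[269.8 193.4]] [[313.8 209.2]]
collar [ 0.5607 -0.0238  0.1382] [[295.8 193.1]] [[300.6 212.3]]
tooth [0.5633 0.0146 0.1477] [[280.5 191.3]] [[308.8 199.8]]
ball [ 0.5575 -0.0717  0.169 ] [[315.7 192.9]] [[290.2 214.7]]
handle px [0.41726192 0.17863427 0.024     ] collar px [ 0.56356801 -0.02182786  0.138     ]
f1 [ 0.5221 -0.1918  0.008 ]
f2 [ 0.3842 -0.195   0.008 ]
r1 [ 0.5709 -0.28    0.008 ]
r2 [ 0.4305 -0.2707  0.008 ]
tape [ 0.401 -0.041  0.025]
cup [0.549 0.446 0.09 ]
bottle [ 0.665 -0.293  0.1  ]
```

Emit:
{"name": "jog_arm", "arguments": {
  "steps": [
    {"wz": 8.5, "dx": 16, "dy": 14},
    {"wz": 17, "dx": 32, "dy": 28},
    {"wz": 25.5, "dx": 48, "dy": 42},
    {"wz": 34, "dx": 64, "dy": 56},
    {"wz": 42.5, "dx": 80, "dy": 70, "grip": 50}
  ],
  "newtons": 40
}}

```text
validation failed for argument at $.st...
```

Emit:
{"name": "jog_arm", "arguments": {
  "steps": [
    {"wz": 8.5, "dx": 16, "dy": 14},
    {"wz": 17, "dx": 32, "dy": 28},
    {"wz": 25.5, "dx": 48, "dy": 42},
    {"wz": 34, "dx": 64, "dy": 56},
    {"wz": 42.5, "dx": 80, "dy": 70, "grip": 50}
  ]
}}

```text
validation failed for argument at $.st...
```

Emit:
{"name": "jog_arm", "arguments": {
  "steps": [
    {"wz": 8.5, "dx": 16, "dy": 14},
    {"wz": 17, "dx": 32, "dy": 28},
    {"wz": 25.5, "dx": 48, "dy": 42},
    {"wz": 34, "dx": 64, "dy": 56},
    {"wz": 42.5, "dx": 80, "dy": 70, "grip": 50}
  ]
}}

```text
validation failed for argument at $.st...
```

Emit:
{"name": "jog_arm", "arguments": {
  "steps": [
    {"wz": 8.5, "dx": 16, "dy": 14},
    {"wz": 17, "dx": 32, "dy": 28, "dz": -20},
    {"wz": 25.5, "dx": 48, "dy": 42, "dz": -40},
    {"wz": 29.5, "dx": 68, "dy": 58, "dz": -60},
    {"wz": 29.5, "dx": 68, "dy": 58, "dz": -70, "grip": 50}
  ]
}}

```text
validation failed for argument at $.st...
```

Emit:
{"name": "jog_arm", "arguments": {
  "steps": [
    {"wx": 0, "wy": 0, "wz": 8.5, "dx": 16, "dy": 14, "dz": 0, "grip": 50},
    {"wx": 0, "wy": 0, "wz": 17, "dx": 32, "dy": 28, "dz": 0, "grip": 50},
    {"wx": 0, "wy": 0, "wz": 25.5, "dx": 48, "dy": 42, "dz": 0, "grip": 50},
    {"wx": 0, "wy": 0, "wz": 34, "dx": 64, "dy": 56, "dz": 0, "grip": 50},
    {"wx": 0, "wy": 0, "wz": 42.5, "dx": 80, "dy": 70, "dz": 0, "grip": 50}
  ],
  "newtons": 40
}}

```text
time_s: 2.45
tcp_pos: [0.2679, -0.4731, 0.1915]
eef_rot: [[0.472, 0.882, 0.0], [0.882, -0.472, -0.0], [-0.0, 0.0, -1.0]]
ft_force: [-1.4, -0.6, 0.2]
opening: 0.586
grasp_force: 0.0
```

Emit:
{"name": "jog_arm", "arguments": {
  "steps": [
    {"wx": 0, "wy": 0, "wz": 8.5, "dx": 16, "dy": 14, "dz": 0, "grip": 50},
    {"wx": 0, "wy": 0, "wz": 17, "dx": 32, "dy": 28, "dz": 0, "grip": 50},
    {"wx": 0, "wy": 0, "wz": 25.5, "dx": 48, "dy": 42, "dz": 0, "grip": 50},
    {"wx": 0, "wy": 0, "wz": 34, "dx": 64, "dy": 56, "dz": 0, "grip": 50},
    {"wx": 0, "wy": 0, "wz": 42.5, "dx": 80, "dy": 70, "dz": 0, "grip": 50}
  ]
}}

```text
time_s: 2.95
tcp_pos: [0.3479, -0.4031, 0.1915]
eef_rot: [[-0.248, 0.969, 0.0], [0.969, 0.248, -0.0], [-0.0, 0.0, -1.0]]
ft_force: [-0.1, -0.3, 0.1]
opening: 0.579
grasp_force: 0.0
```

Emit:
{"name": "jog_arm", "arguments": {
  "steps": [
    {"wx": 0, "wy": 0, "wz": 8.5, "dx": 16, "dy": 14, "dz": 0, "grip": 50},
    {"wx": 0, "wy": 0, "wz": 17, "dx": 32, "dy": 28, "dz": 0, "grip": 50},
    {"wx": 0, "wy": 0, "wz": 25.5, "dx": 48, "dy": 42, "dz": 0, "grip": 50},
    {"wx": 0, "wy": 0, "wz": 34, "dx": 64, "dy": 56, "dz": 0, "grip": 50},
    {"wx": 0, "wy": 0, "wz": 42.5, "dx": 80, "dy": 70, "dz": 0, "grip": 50}
  ]
}}

```text
time_s: 3.45
tcp_pos: [0.4279, -0.3331, 0.1915]
eef_rot: [[-0.837, 0.547, 0.0], [0.547, 0.837, -0.0], [-0.0, 0.0, -1.0]]
ft_force: [-0.0, -0.2, -0.4]
opening: 0.586
grasp_force: 0.0
```

Emit:
{"name": "jog_arm", "arguments": {
  "steps": [
    {"wx": 0, "wy": 0, "wz": 8.5, "dx": 16, "dy": 14, "dz": 0, "grip": 50},
    {"wx": 0, "wy": 0, "wz": 17, "dx": 32, "dy": 28, "dz": -10, "grip": 50},
    {"wx": 0, "wy": 0, "wz": 25.5, "dx": 48, "dy": 42, "dz": -30, "grip": 50},
    {"wx": 0, "wy": 0, "wz": 29.5, "dx": 66, "dy": 57, "dz": -60, "grip": 50},
    {"wx": 0, "wy": 0, "wz": 29.5, "dx": 66, "dy": 57, "dz": -70, "grip": 50}
  ]
}}

```text
time_s: 3.95
tcp_pos: [0.4935, -0.2741, 0.1186]
eef_rot: [[-0.998, 0.066, -0.002], [0.066, 0.998, 0.003], [0.003, 0.003, -1.0]]
ft_force: [-0.1, 1.1, 0.4]
opening: 0.583
grasp_force: 0.0
```

```bash
python3 - <<'E'
from h import *
b=read_camera("top")[...,::-1]
r=lambda x,f:cv2.resize(x,None,fx=f,fy=f,interpolation=cv2.INTER_CUBIC)
o=get_obs();w=read_camera("wrist")[...,::-1]
C=np.hstack([r(b[180:280,340:400],4.2),cv2.resize(w,(548,420))]);cv2.imwrite("pics/w1.png",C);print(C.shape,o["tcp_pos"],o["q"])
for t in["forceps","scissors","needle_holder"]: print(t,[(np.round(d["box"]).tolist(),round(d["conf"],2)) for d in spot_in(t,"top")][:4])
E
```

```text
(420, 800, 3) [ 0.49221891 -0.27454653  0.11793314] [-3.73107253e+01  1.87635779e+01 -6.66466129e+00  6.48795615e+01
 -1.86964642e-03 -3.34101350e+01]
forceps [([380.0, 198.0, 15.0, 44.0], 0.51), ([352.0, 214.0, 4.0, 50.0], 0.49)]
scissors []
needle_holder [([379.0, 197.0, 15.0, 50.0], 0.51)]
```

View pics/w1.png

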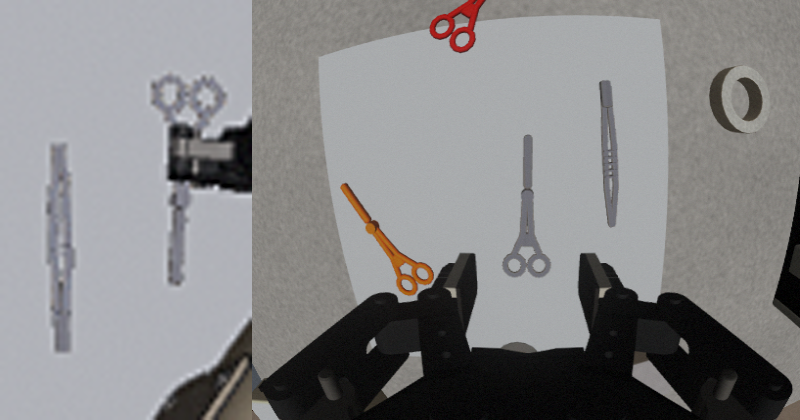

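Emit:
{"name": "jog_arm", "arguments": {
  "steps": [
    {"wx": 0, "wy": 0, "wz": 0, "dx": 0, "dy": 0, "dz": -35, "grip": 40},
    {"wx": 0, "wy": 0, "wz": 0, "dx": 0, "dy": 0, "dz": -70, "grip": 40},
    {"wx": 0, "wy": 0, "wz": 0, "dx": 0, "dy": 0, "dz": -95, "grip": 40},
    {"wx": 0, "wy": 0, "wz": 0, "dx": 0, "dy": 0, "dz": -105, "grip": 40},
    {"wx": 0, "wy": 0, "wz": 0, "dx": 0, "dy": 0, "dz": -105, "grip": 40}
  ]
}}

```text
time_s: 4.7
tcp_pos: [0.4926, -0.277, 0.0162]
eef_rot: [[-0.997, 0.071, -0.001], [0.071, 0.997, 0.001], [0.001, 0.001, -1.0]]
ft_force: [0.2, 0.5, -0.3]
opening: 0.475
grasp_force: 0.0
```

Emit:
{"name": "jog_arm", "arguments": {
  "steps": [
    {"wx": 0, "wy": 0, "wz": 0, "dx": 0, "dy": 1, "dz": -11, "grip": 40},
    {"wx": 0, "wy": 0, "wz": 0, "dx": 0, "dy": 1, "dz": -11, "grip": 0},
    {"wx": 0, "wy": 0, "wz": 0, "dx": 0, "dy": 1, "dz": -11, "grip": 0},
    {"wx": 0, "wy": 0, "wz": 0, "dx": 0, "dy": 1, "dz": -11, "grip": 0},
    {"wx": 0, "wy": 0, "wz": 0, "dx": 0, "dy": 1, "dz": -11, "grip": 0}
  ]
}}

```text
time_s: 5.2
tcp_pos: [0.4938, -0.2759, 0.0061]
eef_rot: [[-0.998, 0.069, 0.001], [0.069, 0.998, -0.001], [-0.001, -0.001, -1.0]]
ft_force: [-0.4, -0.7, -0.1]
opening: 0.003
grasp_force: 0.0
```

Emit:
{"name": "jog_arm", "arguments": {
  "steps": [
    {"wx": 0, "wy": 0, "wz": 0, "dx": 0, "dy": 0, "dz": 0, "grip": 0},
    {"wx": 0, "wy": 0, "wz": 0, "dx": 0, "dy": 0, "dz": 40, "grip": 0},
    {"wx": 0, "wy": 0, "wz": 0, "dx": 0, "dy": 0, "dz": 80, "grip": 0},
    {"wx": 0, "wy": 0, "wz": 0, "dx": 0, "dy": 0, "dz": 120, "grip": 0},
    {"wx": 0, "wy": 0, "wz": 0, "dx": 0, "dy": 0, "dz": 160, "grip": 0}
  ],
  "newtons": 60
}}

```text
time_s: 5.7
tcp_pos: [0.4931, -0.2755, 0.1672]
eef_rot: [[-0.998, 0.07, 0.0], [0.07, 0.998, -0.0], [-0.0, -0.0, -1.0]]
ft_force: [0.4, -0.4, -0.2]
opening: -0.002
grasp_force: 0.0
```

```bash
python3 - <<'E'
from h import *
b=read_camera("top")[...,::-1]
r=lambda x,f:cv2.resize(x,None,fx=f,fy=f,interpolation=cv2.INTER_CUBIC)
o=get_obs();w=read_camera("wrist")[...,::-1]
C=np.hstack([r(b[180:280,340:400],4.2),cv2.resize(w,(548,420))]);cv2.imwrite("pics/w2.png",C)
E
```

```text
(no output)
```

View pics/w2.png

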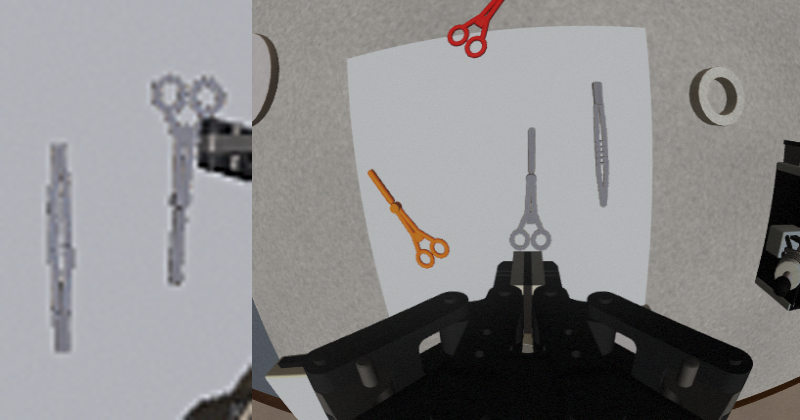

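```bash
cat >> h.py <<'E'
def wonz(u,v,z,o):
    m=camera_model("wrist");K=np.array(m["camera_matrix"]);M=np.array(m["mount"])
    d=np.array([(u-K[0,2])/K[0,0],(v-K[1,2])/K[1,1]]);th=np.hypot(*d)
    c=np.array([d[0]/th*np.sin(th),-d[1]/th*np.sin(th),-np.cos(th)])
    R=np.array(o["eef_rot"]);p=np.array(o["tcp_pos"])+R@M[:3,3];d=R@M[:3,:3]@c
    return p+d*(z-p[2])/d[2]
E
python3 - <<'E'
from h import *
o=get_obs();print(o["tcp_pos"])
k=560/548
for n,(u,v) in dict(tip=(531,130),ring=(530,250),f1=(598,82),f2=(603,206)).items(): print(n,wonz((u-252)*k,v,.008,o).round(4))
print(proj("top",o["tcp_pos"]))
E
```

```text
[ 0.4964002  -0.27790463  0.17199641]
tip [ 0.4348 -0.2691  0.008 ]
ring [ 0.5694 -0.2792  0.008 ]
f1 [ 0.3865 -0.193   0.008 ]
f2 [ 0.5229 -0.1924  0.008 ]
[[400.69748722 219.25692498]]
```

Emit:
{"name": "jog_arm", "arguments": {
  "steps": [
    {"wx": 0, "wy": 0, "wz": 0, "dx": 0, "dy": 0, "dz": -40, "grip": 30},
    {"wx": 0, "wy": 0, "wz": 0, "dx": 0, "dy": 0, "dz": -80, "grip": 30},
    {"wx": 0, "wy": 0, "wz": 0, "dx": 0, "dy": 0, "dz": -120, "grip": 30},
    {"wx": 0, "wy": 0, "wz": 0, "dx": 0, "dy": 0, "dz": -148, "grip": 30},
    {"wx": 0, "wy": 0, "wz": 0, "dx": 0, "dy": 0, "dz": -148, "grip": 30}
  ]
}}

```text
time_s: 6.3
tcp_pos: [0.4897, -0.273, 0.0128]
eef_rot: [[-0.998, 0.07, -0.007], [0.07, 0.998, 0.006], [0.008, 0.005, -1.0]]
ft_force: [-1.0, 0.7, 0.3]
opening: 0.352
grasp_force: 0.0
```

```bash
python3 - <<'E'
from h import *
o=get_obs();w=read_camera("wrist")[...,::-1];print(o["tcp_pos"])
s=read_camera("scene")[...,::-1]
r=lambda x,f:cv2.resize(x,None,fx=f,fy=f,interpolation=cv2.INTER_CUBIC)
C=np.hstack([r(w[120:420,150:420],1.5),r(s[230:370,170:290],3.21)[:450]][:2]);print(C.shape);cv2.imwrite("pics/w3.png",C[:600,:800])
E
```

```text
[ 0.48969832 -0.27295177  0.01282125]Traceback (most recent call last):
  File "<stdin>", line 5, in <module>
    return _nx.concatenate(arrs, 1, dtype=dtype, casting=casting)
           ~~~~~~~~~~~~~~~^^^^^^^^^^^^^^^^^^^^^^^^^^^^^^^^^^^^^^^
ValueError: all the input array dimensions except for the concatenation axis must match exactly, but along dimension 0, the array at index 0 has size 450 and the array at index 1 has size 449
```

```bash
python3 - <<'E'
from h import *
o=get_obs();w=read_camera("wrist")[...,::-1];print(o["tcp_pos"])
s=read_camera("scene")[...,::-1]
C=np.hstack([cv2.resize(w[120:420,150:420],(405,450)),cv2.resize(s[230:370,170:290],(385,450),interpolation=cv2.INTER_CUBIC)]);cv2.imwrite("pics/w3.png",C)
E
```

```text
[ 0.49294236 -0.27536434  0.01733202]
```

View pics/w3.png

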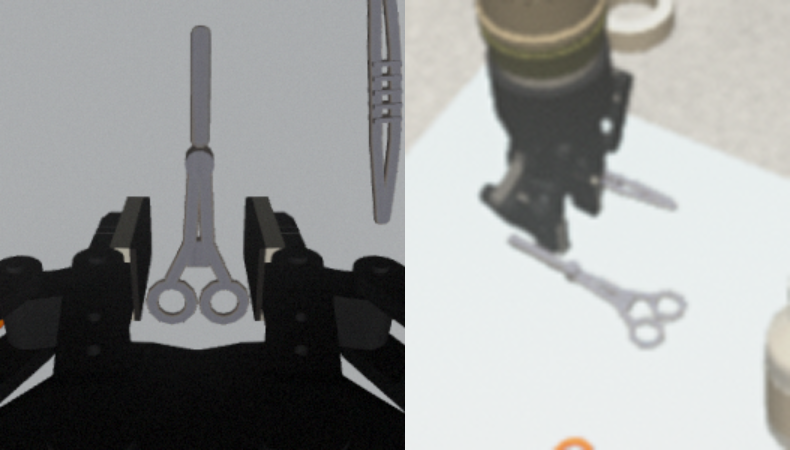

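```bash
python3 - <<'E'
from h import *
for z in (0,.02,.04,.06,.08):
  for y in(-.29,-.26): print(z,y,((proj("scene",[.493,y,z])[0]-[170,230])*3.21+[405,0]).round(0), end=' ')
  print()
print(((proj("scene",[[.501,-.275,.005],[.4305,-.2707,.01],[.571,-.28,.005]])-[170,230])*3.21+[405,0]).round(0))
E
```

```text
0 -0.29 [563. 294.] 0 -0.26 [586. 262.] 
0.02 -0.29 [560. 277.] 0.02 -0.26 [584. 245.] 
0.04 -0.29 [558. 259.] 0.04 -0.26 [582. 227.] 
0.06 -0.29 [555. 241.] 0.06 -0.26 [579. 208.] 
0.08 -0.29 [553. 222.] 0.08 -0.26 [577. 190.] 
[[584. 278.]
 [501. 231.]
 [668. 323.]]
```

Emit:
{"name": "jog_arm", "arguments": {
  "steps": [
    {"wx": 0, "wy": 0, "wz": 0, "dx": 0, "dy": 0, "dz": -5, "grip": 30},
    {"wx": 0, "wy": 0, "wz": 0, "dx": 0, "dy": 0, "dz": -10, "grip": 30},
    {"wx": 0, "wy": 0, "wz": 0, "dx": 0, "dy": 0, "dz": -14, "grip": 30},
    {"wx": 0, "wy": 0, "wz": 0, "dx": 0, "dy": 0, "dz": -14, "grip": 30}
  ]
}}

```text
time_s: 6.9
tcp_pos: [0.4929, -0.2754, 0.0029]
eef_rot: [[-0.998, 0.07, -0.001], [0.07, 0.998, 0.001], [0.001, 0.001, -1.0]]
ft_force: [0.8, -0.4, 0.2]
opening: 0.348
grasp_force: 0.0
```

Emit:
{"name": "jog_arm", "arguments": {
  "steps": [
    {"wx": 0, "wy": 0, "wz": 0, "dx": 0, "dy": 0, "dz": -2, "grip": 30},
    {"wx": 0, "wy": 0, "wz": 0, "dx": 0, "dy": 0, "dz": -4, "grip": 30},
    {"wx": 0, "wy": 0, "wz": 0, "dx": 0, "dy": 0, "dz": -4, "grip": 30}
  ]
}}

```text
time_s: 7.2
tcp_pos: [0.4931, -0.2755, -0.0009]
eef_rot: [[-0.998, 0.07, -0.0], [0.07, 0.998, 0.0], [0.0, 0.0, -1.0]]
ft_force: [0.6, 0.6, -0.1]
opening: 0.349
grasp_force: 0.0
```

```bash
python3 - <<'E'
from h import *
for i in range(4):
  read_camera("scene");o=get_obs();print(o["tcp_pos"].round(4),o["ft_force"].round(1),o["q"].round(2))
s=read_camera("scene")[...,::-1];w=read_camera("wrist")[...,::-1]
C=np.hstack([cv2.resize(w[120:420,150:420],(405,450)),cv2.resize(s[230:370,170:290],(385,450),interpolation=cv2.INTER_CUBIC)]);cv2.imwrite("pics/w4.png",C)
E
```

```text
[ 0.4932 -0.2756 -0.0007] [ 0.1 -0.3  0.6] [-3.734e+01  2.430e+01 -1.656e+01  4.915e+01  1.000e-02 -3.335e+01]
[ 0.4933 -0.2757 -0.0006] [ 0.  -0.3 -0.2] [-37.34  24.3  -16.56  49.16   0.   -33.35]
[ 0.4933 -0.2757 -0.0006] [-0.2 -0.  -0. ] [-3.734e+01  2.429e+01 -1.655e+01  4.916e+01  1.000e-02 -3.335e+01]
[ 0.4934 -0.2757 -0.0005] [ 0.6  0.  -0.3] [-3.734e+01  2.429e+01 -1.655e+01  4.916e+01  1.000e-02 -3.335e+01]
```

View pics/w4.png

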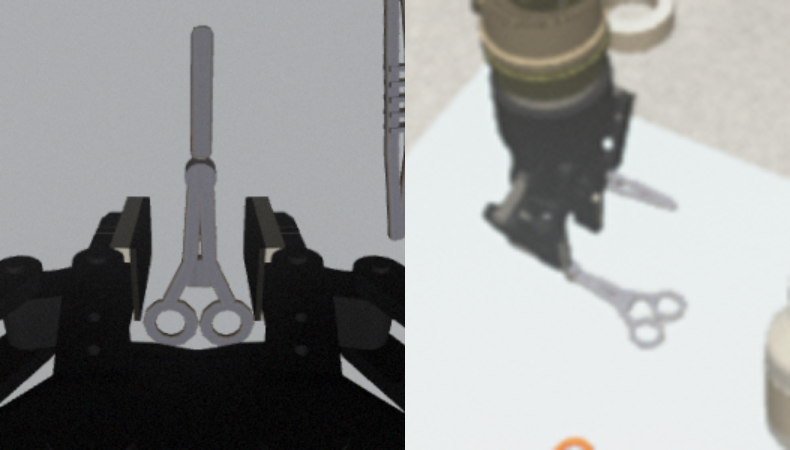

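Emit:
{"name": "jog_arm", "arguments": {
  "steps": [
    {"wx": 0, "wy": 0, "wz": 0, "dx": 0, "dy": 0, "dz": -3, "grip": 30},
    {"wx": 0, "wy": 0, "wz": 0, "dx": 0, "dy": 0, "dz": -6, "grip": 30},
    {"wx": 0, "wy": 0, "wz": 0, "dx": 0, "dy": 0, "dz": -6, "grip": 30}
  ]
}}

```text
time_s: 7.8
tcp_pos: [0.4929, -0.2754, -0.0072]
eef_rot: [[-0.998, 0.07, -0.001], [0.07, 0.998, 0.001], [0.001, 0.001, -1.0]]
ft_force: [0.0, -0.7, -0.2]
opening: 0.352
grasp_force: 0.0
```

Emit:
{"name": "jog_arm", "arguments": {
  "steps": [
    {"wx": 0, "wy": 0, "wz": 0, "dx": 0, "dy": 0, "dz": 0, "grip": 0},
    {"wx": 0, "wy": 0, "wz": 0, "dx": 0, "dy": 0, "dz": 0, "grip": 0},
    {"wx": 0, "wy": 0, "wz": 0, "dx": 0, "dy": 0, "dz": 0, "grip": 0},
    {"wx": 0, "wy": 0, "wz": 0, "dx": 0, "dy": 0, "dz": 0, "grip": 0}
  ]
}}

```text
time_s: 8.2
tcp_pos: [0.4934, -0.2758, -0.0065]
eef_rot: [[-0.998, 0.07, 0.0], [0.07, 0.998, -0.0], [-0.0, -0.0, -1.0]]
ft_force: [0.9, 0.5, 1.0]
opening: 0.004
grasp_force: 0.0
```

Emit:
{"name": "jog_arm", "arguments": {
  "steps": [
    {"wx": 0, "wy": 0, "wz": 0, "dx": 0, "dy": 0, "dz": 0, "grip": 25},
    {"wx": 0, "wy": 0, "wz": 0, "dx": 0, "dy": 0, "dz": 0, "grip": 25},
    {"wx": 0, "wy": 0, "wz": 0, "dx": 0, "dy": 0, "dz": -3, "grip": 25},
    {"wx": 0, "wy": 0, "wz": 0, "dx": 0, "dy": 0, "dz": -6, "grip": 25},
    {"wx": 0, "wy": 0, "wz": 0, "dx": 0, "dy": 0, "dz": -6, "grip": 25}
  ]
}}

```text
time_s: 8.7
tcp_pos: [0.4929, -0.2754, -0.0132]
eef_rot: [[-0.998, 0.07, -0.001], [0.07, 0.998, 0.001], [0.001, 0.001, -1.0]]
ft_force: [0.6, 0.2, -0.4]
opening: 0.294
grasp_force: 0.0
```

Emit:
{"name": "jog_arm", "arguments": {
  "steps": [
    {"wx": 0, "wy": 0, "wz": 0, "dx": 0, "dy": 0, "dz": 0, "grip": 0},
    {"wx": 0, "wy": 0, "wz": 0, "dx": 0, "dy": 0, "dz": 0, "grip": 0},
    {"wx": 0, "wy": 0, "wz": 0, "dx": 0, "dy": 0, "dz": 0, "grip": 0}
  ]
}}

```text
time_s: 9.0
tcp_pos: [0.4934, -0.2758, -0.0125]
eef_rot: [[-0.998, 0.07, 0.0], [0.07, 0.998, -0.0], [-0.0, -0.0, -1.0]]
ft_force: [0.7, -0.7, 1.6]
opening: -0.002
grasp_force: 0.0
```

```bash
python3 - <<'E'
from h import *
o=get_obs();print(o["tcp_pos"],o["ft_force"])
s=read_camera("scene")[...,::-1];w=read_camera("wrist")[...,::-1]
C=np.hstack([cv2.resize(w[120:420,150:420],(405,450)),cv2.resize(s[270:340,200:260],(385,450),interpolation=cv2.INTER_CUBIC)]);cv2.imwrite("pics/w5.png",C)
for z in (0,.01,.02,.03):
  print(z,((proj("scene",[.493,-.2758,z])[0]-[200,270])*6.42+[405,0]).round(0))
E
```

```text
[ 0.49337531 -0.27576425 -0.01247372] [ 0.7314797  -0.70064623  1.64084626]
0 [550. 301.]
0.01 [548. 283.]
0.02 [545. 266.]
0.03 [543. 248.]
```

View pics/w5.png

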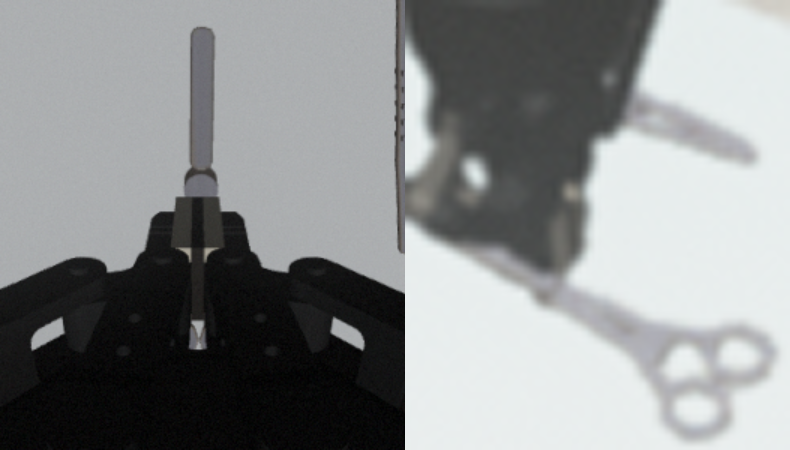

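Emit:
{"name": "jog_arm", "arguments": {
  "steps": [
    {"wx": 0, "wy": 0, "wz": 0, "dx": 0, "dy": 0, "dz": 1, "grip": 30},
    {"wx": 0, "wy": 0, "wz": 0, "dx": 0, "dy": 0, "dz": 0, "grip": 30},
    {"wx": 0, "wy": 0, "wz": 0, "dx": 0, "dy": 0, "dz": -4, "grip": 30},
    {"wx": 0, "wy": 0, "wz": 0, "dx": 0, "dy": 0, "dz": -8, "grip": 30},
    {"wx": 0, "wy": 0, "wz": 0, "dx": 0, "dy": 0, "dz": -8, "grip": 30}
  ]
}}

```text
time_s: 9.6
tcp_pos: [0.4927, -0.2752, -0.0215]
eef_rot: [[-0.998, 0.07, -0.001], [0.07, 0.998, 0.001], [0.001, 0.001, -1.0]]
ft_force: [0.5, -0.1, -0.5]
opening: 0.347
grasp_force: 0.0
```

Emit:
{"name": "jog_arm", "arguments": {
  "steps": [
    {"wx": 0, "wy": 0, "wz": 0, "dx": 0, "dy": 0, "dz": 0, "grip": 0},
    {"wx": 0, "wy": 0, "wz": 0, "dx": 0, "dy": 0, "dz": 0, "grip": 0},
    {"wx": 0, "wy": 0, "wz": 0, "dx": 0, "dy": 0, "dz": 0, "grip": 0}
  ]
}}

```text
time_s: 9.9
tcp_pos: [0.4934, -0.2758, -0.0205]
eef_rot: [[-0.998, 0.07, 0.0], [0.07, 0.998, -0.0], [-0.0, -0.0, -1.0]]
ft_force: [0.2, -0.2, -0.0]
opening: -0.003
grasp_force: 0.0
```

Emit:
{"name": "jog_arm", "arguments": {
  "steps": [
    {"wx": 0, "wy": 0, "wz": 0, "dx": 0, "dy": 0, "dz": -2, "grip": 0},
    {"wx": 0, "wy": 0, "wz": 0, "dx": 0, "dy": 0, "dz": -3, "grip": 0},
    {"wx": 0, "wy": 0, "wz": 0, "dx": 0, "dy": 0, "dz": -3, "grip": 0}
  ]
}}

```text
time_s: 10.2
tcp_pos: [0.4931, -0.2756, -0.0238]
eef_rot: [[-0.998, 0.07, -0.0], [0.07, 0.998, 0.0], [0.0, 0.0, -1.0]]
ft_force: [-0.5, -0.4, 0.5]
opening: -0.002
grasp_force: 0.0
```

```bash
python3 - <<'E'
from h import *
o=get_obs();print(o["tcp_pos"],o["ft_force"],o["joint_torque"].round(1))
s=read_camera("scene")[...,::-1];w=read_camera("wrist")[...,::-1];t=read_camera("top")[...,::-1]
C=np.hstack([cv2.resize(w[120:420,150:420],(350,390)),cv2.resize(s[270:340,200:260],(240,390),interpolation=cv2.INTER_CUBIC),cv2.resize(t[190:260,360:400],(210,390),interpolation=cv2.INTER_CUBIC)]);cv2.imwrite("pics/w6.png",C)
E
```

```text
[ 0.49311901 -0.27556663 -0.02379618] [-0.50447564 -0.37609045  0.54521844] [ -0.  -50.   24.4  -0.   -0.   -0. ]
```

View pics/w6.png

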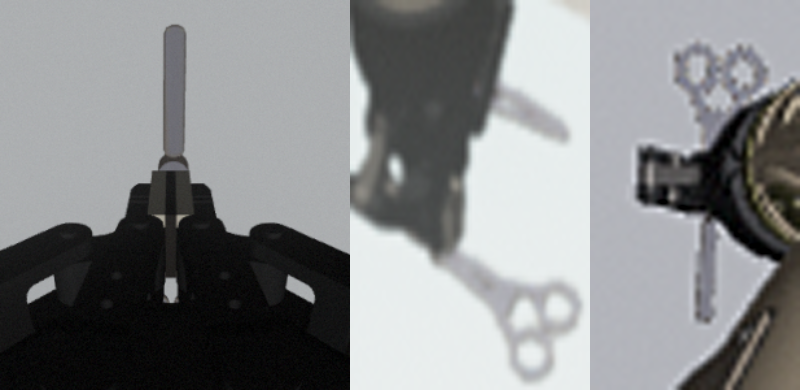

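Emit:
{"name": "jog_arm", "arguments": {
  "steps": [
    {"wx": 0, "wy": 0, "wz": 0, "dx": 0, "dy": 0, "dz": -2, "grip": 0},
    {"wx": 0, "wy": 0, "wz": 0, "dx": 0, "dy": 0, "dz": -4, "grip": 0},
    {"wx": 0, "wy": 0, "wz": 0, "dx": 0, "dy": 0, "dz": -4, "grip": 0}
  ]
}}

```text
time_s: 10.65
tcp_pos: [0.493, -0.2755, -0.028]
eef_rot: [[-0.998, 0.07, -0.001], [0.07, 0.998, 0.0], [0.001, 0.0, -1.0]]
ft_force: [0.2, -0.2, 0.3]
opening: 0.001
grasp_force: 0.0
```

Emit:
{"name": "jog_arm", "arguments": {
  "steps": [
    {"wx": 0, "wy": 0, "wz": 0, "dx": 0, "dy": 0, "dz": -2, "grip": 0},
    {"wx": 0, "wy": 0, "wz": 0, "dx": 0, "dy": 0, "dz": -4, "grip": 0},
    {"wx": 0, "wy": 0, "wz": 0, "dx": 0, "dy": 0, "dz": -4, "grip": 0}
  ]
}}

```text
time_s: 10.95
tcp_pos: [0.4935, -0.2758, -0.0299]
eef_rot: [[-0.998, 0.069, 0.001], [0.069, 0.998, -0.001], [-0.001, -0.001, -1.0]]
ft_force: [-4.6, 2.4, 12.7]
opening: -0.002
grasp_force: 6.7
```

Emit:
{"name": "jog_arm", "arguments": {
  "steps": [
    {"wx": 0, "wy": 0, "wz": 0, "dx": 0, "dy": 0, "dz": 5, "grip": 30},
    {"wx": 0, "wy": 0, "wz": 0, "dx": 0, "dy": 0, "dz": 5, "grip": 30},
    {"wx": 0, "wy": 0, "wz": 0, "dx": 0, "dy": 0, "dz": 2, "grip": 30},
    {"wx": 0, "wy": 0, "wz": 0, "dx": 0, "dy": 0, "dz": -1, "grip": 30},
    {"wx": 0, "wy": 0, "wz": 0, "dx": 0, "dy": 0, "dz": -3, "grip": 30}
  ]
}}

```text
time_s: 11.45
tcp_pos: [0.4929, -0.2754, -0.0355]
eef_rot: [[-0.998, 0.07, -0.001], [0.07, 0.998, 0.001], [0.001, 0.001, -1.0]]
ft_force: [-1.0, 0.4, -0.1]
opening: 0.352
grasp_force: 0.0
```

Emit:
{"name": "jog_arm", "arguments": {
  "steps": [
    {"wx": 0, "wy": 0, "wz": 0, "dx": 0, "dy": 0, "dz": 0, "grip": 0},
    {"wx": 0, "wy": 0, "wz": 0, "dx": 0, "dy": 0, "dz": 0, "grip": 0},
    {"wx": 0, "wy": 0, "wz": 0, "dx": 0, "dy": 0, "dz": 0, "grip": 0}
  ]
}}

```text
time_s: 11.75
tcp_pos: [0.4933, -0.2757, -0.0347]
eef_rot: [[-0.998, 0.07, -0.0], [0.07, 0.998, 0.0], [0.0, 0.0, -1.0]]
ft_force: [0.1, 0.0, -0.7]
opening: 0.087
grasp_force: 58.6
```

Emit:
{"name": "jog_arm", "arguments": {
  "steps": [
    {"wx": 0, "wy": 0, "wz": 0, "dx": 0, "dy": 0, "dz": 5, "grip": 0},
    {"wx": 0, "wy": 0, "wz": 0, "dx": 0, "dy": 0, "dz": 35, "grip": 0},
    {"wx": 0, "wy": 0, "wz": 0, "dx": 0, "dy": 0, "dz": 75, "grip": 0},
    {"wx": 0, "wy": 0, "wz": 0, "dx": 0, "dy": 0, "dz": 115, "grip": 0},
    {"wx": 0, "wy": 0, "wz": 0, "dx": 0, "dy": 0, "dz": 155, "grip": 0}
  ],
  "newtons": 80
}}

```text
time_s: 12.25
tcp_pos: [0.4931, -0.2755, 0.1223]
eef_rot: [[-0.998, 0.07, 0.0], [0.07, 0.998, -0.0], [-0.0, 0.0, -1.0]]
ft_force: [0.8, -0.9, -0.5]
opening: 0.073
grasp_force: 80.6
```

Emit:
{"name": "jog_arm", "arguments": {
  "steps": [
    {"wx": 0, "wy": 0, "wz": 0, "dx": 5, "dy": 20, "dz": 30, "grip": 0},
    {"wx": 0, "wy": 0, "wz": 0, "dx": 15, "dy": 60, "dz": 60, "grip": 0},
    {"wx": 0, "wy": 0, "wz": 0, "dx": 23, "dy": 100, "dz": 80, "grip": 0},
    {"wx": 0, "wy": 0, "wz": 0, "dx": 31, "dy": 140, "dz": 80, "grip": 0},
    {"wx": 0, "wy": 0, "wz": 0, "dx": 39, "dy": 180, "dz": 80, "grip": 0}
  ]
}}

```text
time_s: 12.75
tcp_pos: [0.5331, -0.0945, 0.2021]
eef_rot: [[-0.998, 0.07, 0.003], [0.07, 0.998, -0.001], [-0.003, -0.001, -1.0]]
ft_force: [1.0, -0.1, 0.0]
opening: 0.071
grasp_force: 80.6
```

Emit:
{"name": "jog_arm", "arguments": {
  "steps": [
    {"wx": 0, "wy": 0, "wz": 0, "dx": 7, "dy": 40, "dz": 0, "grip": 0},
    {"wx": 0, "wy": 0, "wz": 0, "dx": 15, "dy": 85, "dz": 0, "grip": 0},
    {"wx": 0, "wy": 0, "wz": 0, "dx": 22, "dy": 130, "dz": 0, "grip": 0},
    {"wx": 0, "wy": 0, "wz": 0, "dx": 28, "dy": 175, "dz": 0, "grip": 0},
    {"wx": 0, "wy": 0, "wz": 0, "dx": 31, "dy": 225, "dz": 0, "grip": 0}
  ]
}}

```text
time_s: 13.25
tcp_pos: [0.5636, 0.1307, 0.2009]
eef_rot: [[-0.998, 0.07, 0.001], [0.07, 0.998, -0.0], [-0.001, 0.0, -1.0]]
ft_force: [1.1, -0.2, -0.5]
opening: 0.071
grasp_force: 80.6
```

Emit:
{"name": "jog_arm", "arguments": {
  "steps": [
    {"wx": 0, "wy": 0, "wz": 0, "dx": 0, "dy": 0, "dz": -40, "grip": 0},
    {"wx": 0, "wy": 0, "wz": 0, "dx": 0, "dy": 0, "dz": -80, "grip": 0},
    {"wx": 0, "wy": 0, "wz": 0, "dx": 0, "dy": 0, "dz": -80, "grip": 0}
  ]
}}

```text
time_s: 13.55
tcp_pos: [0.5584, 0.1295, 0.1152]
eef_rot: [[-0.998, 0.068, -0.011], [0.068, 0.998, -0.001], [0.011, -0.002, -1.0]]
ft_force: [-1.4, -0.3, -1.2]
opening: 0.081
grasp_force: 80.6
```

```bash
python3 - <<'E'
from h import *
o=get_obs();print(o["tcp_pos"],o["ft_force"],o["opening"])
s=read_camera("scene")[...,::-1];t=read_camera("top")[...,::-1]
C=np.hstack([cv2.resize(s[70:260,250:420],(400,447)),cv2.resize(t[120:270,170:310],(400,447),interpolation=cv2.INTER_CUBIC)]);cv2.imwrite("pics/p1.png",C)
E
```

```text
[0.5584123  0.12953963 0.11519247] [-1.40434685 -0.2876702  -1.19355598] 0.08063871314265035
```

View pics/p1.png

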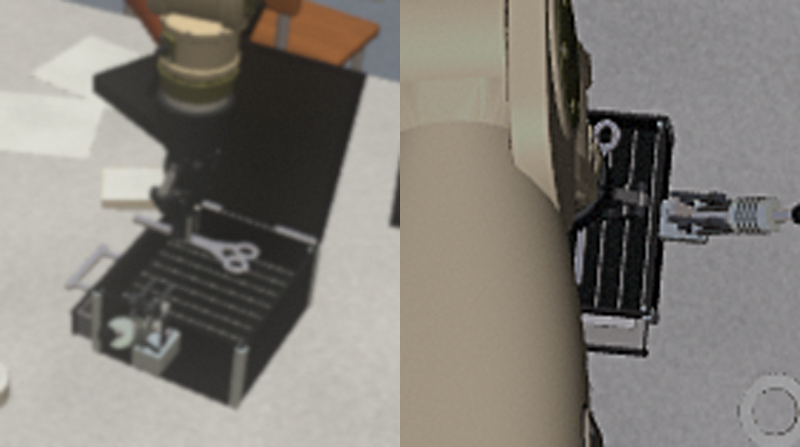

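Emit:
{"name": "jog_arm", "arguments": {
  "steps": [
    {"wx": 0, "wy": 0, "wz": 0, "dx": 3, "dy": 0, "dz": -30, "grip": 0},
    {"wx": 0, "wy": 0, "wz": 0, "dx": 3, "dy": 0, "dz": -60, "grip": 0},
    {"wx": 0, "wy": 0, "wz": 0, "dx": 3, "dy": 0, "dz": -85, "grip": 0},
    {"wx": 0, "wy": 0, "wz": 0, "dx": 3, "dy": 0, "dz": -100, "grip": 0},
    {"wx": 0, "wy": 0, "wz": 0, "dx": 3, "dy": 0, "dz": -100, "grip": 0}
  ]
}}

```text
time_s: 14.15
tcp_pos: [0.5668, 0.1286, 0.021]
eef_rot: [[-0.997, 0.071, -0.0], [0.071, 0.997, 0.0], [0.0, 0.0, -1.0]]
ft_force: [-0.2, 0.2, 0.5]
opening: 0.076
grasp_force: 80.6
```

Emit:
{"name": "jog_arm", "arguments": {
  "steps": [
    {"wx": 0, "wy": 0, "wz": 0, "dx": 0, "dy": 0, "dz": -3, "grip": 0},
    {"wx": 0, "wy": 0, "wz": 0, "dx": 0, "dy": 0, "dz": -6, "grip": 0},
    {"wx": 0, "wy": 0, "wz": 0, "dx": 0, "dy": 0, "dz": -6, "grip": 0}
  ]
}}

```text
time_s: 14.45
tcp_pos: [0.5673, 0.1292, 0.0156]
eef_rot: [[-0.998, 0.07, 0.002], [0.07, 0.998, 0.0], [-0.002, 0.0, -1.0]]
ft_force: [0.2, -0.2, -0.8]
opening: 0.076
grasp_force: 80.6
```

Emit:
{"name": "jog_arm", "arguments": {
  "steps": [
    {"wx": 0, "wy": 0, "wz": 0, "dx": 0, "dy": 0, "dz": -3, "grip": 0},
    {"wx": 0, "wy": 0, "wz": 0, "dx": 0, "dy": 0, "dz": -3, "grip": 30},
    {"wx": 0, "wy": 0, "wz": 0, "dx": 0, "dy": 0, "dz": -3, "grip": 30},
    {"wx": 0, "wy": 0, "wz": 0, "dx": 0, "dy": 0, "dz": -3, "grip": 30},
    {"wx": 0, "wy": 0, "wz": 0, "dx": 0, "dy": 0, "dz": 0, "grip": 30}
  ]
}}

```text
time_s: 14.95
tcp_pos: [0.566, 0.1292, 0.0143]
eef_rot: [[-0.998, 0.07, -0.001], [0.07, 0.998, 0.0], [0.001, -0.0, -1.0]]
ft_force: [0.9, 0.2, -0.5]
opening: 0.351
grasp_force: 0.0
```

Emit:
{"name": "jog_arm", "arguments": {
  "steps": [
    {"wx": 0, "wy": 0, "wz": 0, "dx": 0, "dy": 0, "dz": 30, "grip": 40},
    {"wx": 0, "wy": 0, "wz": 0, "dx": 0, "dy": 0, "dz": 70, "grip": 40},
    {"wx": 0, "wy": 0, "wz": 0, "dx": 0, "dy": 0, "dz": 115, "grip": 40},
    {"wx": 0, "wy": 0, "wz": 0, "dx": 0, "dy": 0, "dz": 160, "grip": 40},
    {"wx": 0, "wy": 0, "wz": 0, "dx": -5, "dy": -20, "dz": 180, "grip": 40}
  ]
}}

```text
time_s: 15.45
tcp_pos: [0.5636, 0.1107, 0.1995]
eef_rot: [[-0.998, 0.067, 0.007], [0.067, 0.998, 0.001], [-0.007, 0.002, -1.0]]
ft_force: [1.6, -0.2, 0.2]
opening: 0.468
grasp_force: 0.0
```

Emit:
{"name": "jog_arm", "arguments": {
  "steps": [
    {"wx": 0, "wy": 0, "wz": 0, "dx": -15, "dy": -45, "dz": 0, "grip": 40},
    {"wx": 0, "wy": 0, "wz": 0, "dx": -30, "dy": -90, "dz": 0, "grip": 40},
    {"wx": 0, "wy": 0, "wz": 0, "dx": -45, "dy": -135, "dz": 0, "grip": 40},
    {"wx": 0, "wy": 0, "wz": 0, "dx": -60, "dy": -180, "dz": 0, "grip": 40},
    {"wx": 0, "wy": 0, "wz": 0, "dx": -75, "dy": -225, "dz": 0, "grip": 40}
  ]
}}

```text
time_s: 15.95
tcp_pos: [0.4855, -0.1173, 0.1949]
eef_rot: [[-0.998, 0.069, 0.001], [0.069, 0.998, -0.0], [-0.001, -0.0, -1.0]]
ft_force: [1.9, 0.9, -0.1]
opening: 0.472
grasp_force: 0.0
```

```bash
python3 - <<'E'
from h import *
o=get_obs();print(o["tcp_pos"],o["opening"])
w=read_camera("wrist")[...,::-1];t=read_camera("top")[...,::-1]
for n in("forceps","needle_holder","scissors"): print(n,[(np.round(d["box"]).tolist(),round(d["conf"],2)) for d in spot_in(n,"top")][:4],[(np.round(d["box"]).tolist(),round(d["conf"],2)) for d in spot_in(n,"wrist")][:4])
C=np.hstack([cv2.resize(w,(480,360)),cv2.resize(t[120:300,180:340],(320,360),interpolation=cv2.INTER_CUBIC)]);cv2.imwrite("pics/p2.png",C)
E
```

```text
[ 0.48553841 -0.11729708  0.19493898] 0.4720621185046162
forceps [] [([202.0, 102.0, 20.0, 117.0], 0.59)]
needle_holder [([234.0, 167.0, 18.0, 47.0], 0.63), ([444.0, 228.0, 4.0, 8.0], 0.54)] [([89.0, 0.0, 68.0, 93.0], 0.83), ([37.0, 191.0, 62.0, 79.0], 0.57), ([458.0, 195.0, 37.0, 104.0], 0.56)]
scissors [] [([378.0, 114.0, 181.0, 214.0], 0.42)]
```

View pics/p2.png

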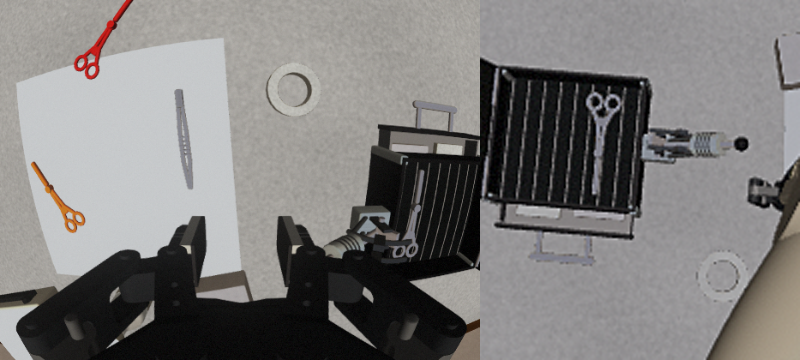

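```bash
python3 - <<'E'
from h import *
o=get_obs()
for dz in(.0,.025,.04):
  q=dict(o);q["tcp_pos"]=o["tcp_pos"]+[0,0,dz]
  print(dz,wonz(207.7,105,.008,q).round(4),wonz(220.5,218,.008,q).round(4))
# tape roll centre check (true .401,-.041)
  print(wonz(293*1.167,89.5*1.167,.02,q).round(4))
E
```

```text
0.0 [ 0.3877 -0.1898  0.008 ] [ 0.5214 -0.188   0.008 ]
[ 0.3987 -0.0406  0.02  ]
0.025 [ 0.3856 -0.1953  0.008 ] [ 0.5283 -0.1934  0.008 ]
[ 0.3973 -0.0358  0.02  ]
0.04 [ 0.3844 -0.1986  0.008 ] [ 0.5325 -0.1966  0.008 ]
[ 0.3964 -0.033   0.02  ]
```

Emit:
{"name": "jog_arm", "arguments": {
  "steps": [
    {"wx": 0, "wy": 0, "wz": 2, "dx": -15, "dy": -38, "dz": -20, "grip": 30},
    {"wx": 0, "wy": 0, "wz": 5, "dx": -32, "dy": -76, "dz": -50, "grip": 30},
    {"wx": 0, "wy": 0, "wz": 5, "dx": -32, "dy": -76, "dz": -95, "grip": 30},
    {"wx": 0, "wy": 0, "wz": 5, "dx": -32, "dy": -76, "dz": -140, "grip": 30},
    {"wx": 0, "wy": 0, "wz": 5, "dx": -32, "dy": -76, "dz": -180, "grip": 30}
  ]
}}

```text
time_s: 16.85
tcp_pos: [0.4544, -0.1906, 0.0127]
eef_rot: [[-1.0, -0.019, 0.0], [-0.019, 1.0, 0.0], [-0.0, 0.0, -1.0]]
ft_force: [1.2, -1.2, -0.2]
opening: 0.351
grasp_force: 0.0
```

Emit:
{"name": "jog_arm", "arguments": {
  "steps": [
    {"wx": 0, "wy": 0, "wz": 0, "dx": 0, "dy": 0, "dz": -20, "grip": 30},
    {"wx": 0, "wy": 0, "wz": 0, "dx": 0, "dy": 0, "dz": -36, "grip": 30},
    {"wx": 0, "wy": 0, "wz": 0, "dx": 0, "dy": 0, "dz": -36, "grip": 30}
  ]
}}

```text
time_s: 17.15
tcp_pos: [0.4529, -0.1893, -0.0238]
eef_rot: [[-1.0, -0.02, -0.004], [-0.02, 1.0, 0.003], [0.004, 0.003, -1.0]]
ft_force: [-0.4, -0.8, 0.2]
opening: 0.351
grasp_force: 0.0
```

Emit:
{"name": "jog_arm", "arguments": {
  "steps": [
    {"wx": 0, "wy": 0, "wz": 0, "dx": 0, "dy": -2, "dz": -5, "grip": 30},
    {"wx": 0, "wy": 0, "wz": 0, "dx": 0, "dy": -2, "dz": -11, "grip": 30},
    {"wx": 0, "wy": 0, "wz": 0, "dx": 0, "dy": -2, "dz": -11, "grip": 30}
  ]
}}

```text
time_s: 17.45
tcp_pos: [0.4546, -0.1937, -0.0325]
eef_rot: [[-1.0, -0.018, 0.0], [-0.018, 1.0, -0.0], [-0.0, -0.0, -1.0]]
ft_force: [0.5, 0.5, -0.3]
opening: 0.35
grasp_force: 0.0
```

Emit:
{"name": "jog_arm", "arguments": {
  "steps": [
    {"wx": 0, "wy": 0, "wz": 0, "dx": 0, "dy": 0, "dz": 0, "grip": 0},
    {"wx": 0, "wy": 0, "wz": 0, "dx": 0, "dy": 0, "dz": 0, "grip": 0},
    {"wx": 0, "wy": 0, "wz": 0, "dx": 0, "dy": 0, "dz": 0, "grip": 0},
    {"wx": 0, "wy": 0, "wz": 0, "dx": 0, "dy": 0, "dz": 0, "grip": 0}
  ]
}}

```text
time_s: 17.85
tcp_pos: [0.4547, -0.194, -0.0318]
eef_rot: [[-1.0, -0.018, 0.001], [-0.018, 1.0, -0.0], [-0.001, -0.0, -1.0]]
ft_force: [-1.5, 1.3, 5.5]
opening: 0.082
grasp_force: 78.8
```

Emit:
{"name": "jog_arm", "arguments": {
  "steps": [
    {"wx": 0, "wy": 0, "wz": 0, "dx": 0, "dy": 0, "dz": 5, "grip": 0},
    {"wx": 0, "wy": 0, "wz": 0, "dx": 0, "dy": 0, "dz": 35, "grip": 0},
    {"wx": 0, "wy": 0, "wz": 0, "dx": 0, "dy": 0, "dz": 75, "grip": 0},
    {"wx": 0, "wy": 0, "wz": 0, "dx": 0, "dy": 0, "dz": 115, "grip": 0},
    {"wx": 0, "wy": 0, "wz": 0, "dx": 0, "dy": 0, "dz": 155, "grip": 0}
  ]
}}

```text
time_s: 18.35
tcp_pos: [0.4539, -0.1936, 0.124]
eef_rot: [[-1.0, -0.017, -0.0], [-0.017, 1.0, 0.0], [0.0, 0.0, -1.0]]
ft_force: [0.5, -0.6, -0.8]
opening: 0.084
grasp_force: 78.4
```

Emit:
{"name": "jog_arm", "arguments": {
  "steps": [
    {"wx": 0, "wy": 0, "wz": -1, "dx": 10, "dy": 10, "dz": 40, "grip": 0},
    {"wx": 0, "wy": 0, "wz": -2, "dx": 22, "dy": 45, "dz": 80, "grip": 0},
    {"wx": 0, "wy": 0, "wz": -3, "dx": 35, "dy": 90, "dz": 80, "grip": 0},
    {"wx": 0, "wy": 0, "wz": -4, "dx": 48, "dy": 135, "dz": 80, "grip": 0},
    {"wx": 0, "wy": 0, "wz": -5, "dx": 60, "dy": 180, "dz": 80, "grip": 0}
  ]
}}

```text
time_s: 18.85
tcp_pos: [0.5148, -0.0123, 0.2032]
eef_rot: [[-0.997, 0.071, 0.001], [0.071, 0.997, -0.0], [-0.002, -0.0, -1.0]]
ft_force: [1.8, -0.3, -0.1]
opening: 0.081
grasp_force: 78.5
```

Emit:
{"name": "jog_arm", "arguments": {
  "steps": [
    {"wx": 0, "wy": 0, "wz": 0, "dx": 13, "dy": 43, "dz": 0, "grip": 0},
    {"wx": 0, "wy": 0, "wz": 0, "dx": 26, "dy": 86, "dz": 0, "grip": 0},
    {"wx": 0, "wy": 0, "wz": 0, "dx": 39, "dy": 129, "dz": 0, "grip": 0},
    {"wx": 0, "wy": 0, "wz": 0, "dx": 52, "dy": 172, "dz": 0, "grip": 0},
    {"wx": 0, "wy": 0, "wz": 0, "dx": 61, "dy": 214, "dz": 0, "grip": 0}
  ]
}}

```text
time_s: 19.35
tcp_pos: [0.5757, 0.202, 0.2023]
eef_rot: [[-0.998, 0.07, 0.0], [0.07, 0.998, -0.0], [-0.0, -0.0, -1.0]]
ft_force: [0.8, -0.3, -0.4]
opening: 0.086
grasp_force: 78.5
```

Emit:
{"name": "jog_arm", "arguments": {
  "steps": [
    {"wx": 0, "wy": 0, "wz": 0, "dx": 0, "dy": 0, "dz": -45, "grip": 0},
    {"wx": 0, "wy": 0, "wz": 0, "dx": 0, "dy": 0, "dz": -90, "grip": 0},
    {"wx": 0, "wy": 0, "wz": 0, "dx": 0, "dy": 0, "dz": -120, "grip": 0},
    {"wx": 0, "wy": 0, "wz": 0, "dx": 0, "dy": 0, "dz": -150, "grip": 0},
    {"wx": 0, "wy": 0, "wz": 0, "dx": 0, "dy": 0, "dz": -165, "grip": 0}
  ]
}}

```text
time_s: 19.85
tcp_pos: [0.5729, 0.1997, 0.0341]
eef_rot: [[-0.998, 0.069, -0.005], [0.069, 0.998, -0.001], [0.005, -0.001, -1.0]]
ft_force: [0.5, 0.2, -0.2]
opening: 0.081
grasp_force: 78.5
```

Emit:
{"name": "jog_arm", "arguments": {
  "steps": [
    {"wx": 0, "wy": 0, "wz": 0, "dx": 0, "dy": 0, "dz": -12, "grip": 0},
    {"wx": 0, "wy": 0, "wz": 0, "dx": 0, "dy": 0, "dz": -20, "grip": 0},
    {"wx": 0, "wy": 0, "wz": 0, "dx": 0, "dy": 0, "dz": -22, "grip": 0},
    {"wx": 0, "wy": 0, "wz": 0, "dx": 0, "dy": 0, "dz": -22, "grip": 30},
    {"wx": 0, "wy": 0, "wz": 0, "dx": 0, "dy": 0, "dz": -22, "grip": 30}
  ]
}}

```text
time_s: 20.35
tcp_pos: [0.5763, 0.2004, 0.0166]
eef_rot: [[-0.998, 0.07, 0.002], [0.07, 0.998, 0.001], [-0.002, 0.001, -1.0]]
ft_force: [-0.0, 0.2, 0.3]
opening: 0.351
grasp_force: 0.0
```

Emit:
{"name": "jog_arm", "arguments": {
  "steps": [
    {"wx": 0, "wy": 0, "wz": 0, "dx": 0, "dy": 0, "dz": 0, "grip": 30},
    {"wx": 0, "wy": 0, "wz": 0, "dx": 0, "dy": 0, "dz": 40, "grip": 30},
    {"wx": 0, "wy": 0, "wz": 0, "dx": 0, "dy": 0, "dz": 90, "grip": 30},
    {"wx": 0, "wy": 0, "wz": 0, "dx": 0, "dy": 0, "dz": 140, "grip": 30},
    {"wx": 0, "wy": 0, "wz": 0, "dx": 0, "dy": 0, "dz": 190, "grip": 30}
  ]
}}

```text
time_s: 20.85
tcp_pos: [0.5752, 0.2002, 0.2082]
eef_rot: [[-0.998, 0.07, 0.001], [0.07, 0.998, 0.0], [-0.001, 0.0, -1.0]]
ft_force: [1.1, -0.0, -0.4]
opening: 0.347
grasp_force: 0.0
```

Emit:
{"name": "jog_arm", "arguments": {
  "steps": [
    {"wx": 0, "wy": 0, "wz": 0, "dx": -45, "dy": -4, "dz": 0, "grip": 0},
    {"wx": 0, "wy": 0, "wz": 0, "dx": -90, "dy": -8, "dz": 0, "grip": 0},
    {"wx": 0, "wy": 0, "wz": 0, "dx": -135, "dy": -12, "dz": 0, "grip": 0},
    {"wx": 0, "wy": 0, "wz": 0, "dx": -180, "dy": -16, "dz": 0, "grip": 0},
    {"wx": 0, "wy": 0, "wz": 0, "dx": -203, "dy": -20, "dz": -20, "grip": 0}
  ]
}}

```text
time_s: 21.35
tcp_pos: [0.3708, 0.1805, 0.188]
eef_rot: [[-0.998, 0.069, 0.005], [0.069, 0.998, 0.002], [-0.005, 0.002, -1.0]]
ft_force: [0.5, -0.1, -0.5]
opening: 0.001
grasp_force: 0.0
```

Emit:
{"name": "jog_arm", "arguments": {
  "steps": [
    {"wx": 0, "wy": 0, "wz": 0, "dx": 0, "dy": 0, "dz": -45, "grip": 0},
    {"wx": 0, "wy": 0, "wz": 0, "dx": 0, "dy": 0, "dz": -90, "grip": 0},
    {"wx": 0, "wy": 0, "wz": 0, "dx": 0, "dy": 0, "dz": -135, "grip": 0},
    {"wx": 0, "wy": 0, "wz": 0, "dx": 0, "dy": 0, "dz": -180, "grip": 0},
    {"wx": 0, "wy": 0, "wz": 0, "dx": 0, "dy": 0, "dz": -205, "grip": 0}
  ]
}}

```text
time_s: 21.85
tcp_pos: [0.3706, 0.1798, -0.0217]
eef_rot: [[-0.998, 0.07, -0.002], [0.07, 0.998, -0.0], [0.002, -0.001, -1.0]]
ft_force: [0.9, 1.1, 0.2]
opening: -0.002
grasp_force: 0.0
```

```bash
python3 - <<'E'
from h import *
read_camera("scene");o=get_obs();print(o["tcp_pos"],o["ft_force"])
s=read_camera("scene")[...,::-1];t=read_camera("top")[...,::-1]
C=np.hstack([cv2.resize(s[70:260,250:420],(400,447)),cv2.resize(t[120:270,170:310],(400,447),interpolation=cv2.INTER_CUBIC)]);cv2.imwrite("pics/p3.png",C)
E
```

```text
[ 0.36871963  0.17922284 -0.02404512] [-1.0719997  -0.76338472 -2.5166581 ]
```

View pics/p3.png

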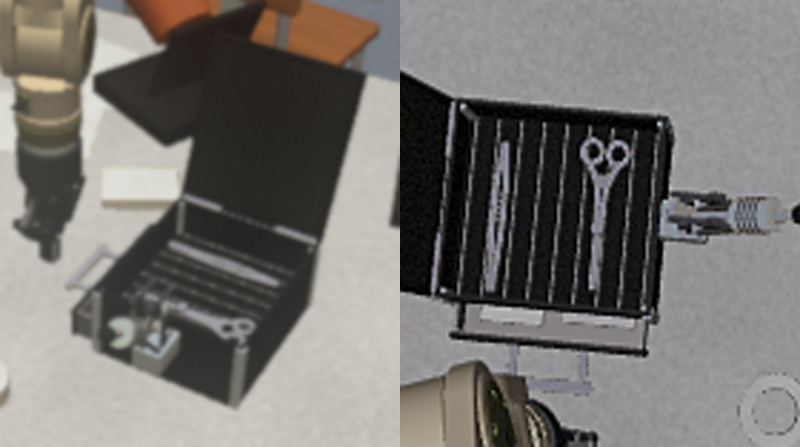

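```bash
python3 - <<'E'
from h import *
for z in(-.02,0,.02,.04): print(z,proj("scene",[.37,.179,z]).round(1),proj("top",[.37,.179,z]).round(1))
print(proj("scene",[.417,.1786,.024]),proj("top",[.417,.1786,.024]))
E
```

```text
-0.02 [[270.8 189.5]] [[222.5 266. ]]
0 [[270.7 184.2]] [[221.4 266.2]]
0.02 [[270.5 178.8]] [[220.3 266.4]]
0.04 [[270.4 173.4]] [[219.1 266.7]]
[[285.11010014 182.62580614]] [[220.75914402 249.34526889]]
```

Emit:
{"name": "jog_arm", "arguments": {
  "steps": [
    {"wx": 0, "wy": 0, "wz": 0, "dx": 15, "dy": -1, "dz": 0, "grip": 0},
    {"wx": 0, "wy": 0, "wz": 0, "dx": 25, "dy": -2, "dz": 0, "grip": 0},
    {"wx": 0, "wy": 0, "wz": 0, "dx": 35, "dy": -2, "dz": 0, "grip": 0},
    {"wx": 0, "wy": 0, "wz": 0, "dx": 45, "dy": -3, "dz": 0, "grip": 0},
    {"wx": 0, "wy": 0, "wz": 0, "dx": 55, "dy": -4, "dz": 0, "grip": 0}
  ]
}}

```text
time_s: 22.5
tcp_pos: [0.4285, 0.1764, -0.0191]
eef_rot: [[-0.998, 0.07, 0.001], [0.07, 0.998, 0.001], [-0.001, 0.001, -1.0]]
ft_force: [-2.5, 1.1, 0.6]
opening: -0.003
grasp_force: 0.9
```

Emit:
{"name": "jog_arm", "arguments": {
  "steps": [
    {"wx": 0, "wy": 0, "wz": 0, "dx": 4, "dy": 0, "dz": 0, "grip": 0},
    {"wx": 0, "wy": 0, "wz": 0, "dx": 8, "dy": 0, "dz": 0, "grip": 0},
    {"wx": 0, "wy": 0, "wz": 0, "dx": 8, "dy": 0, "dz": 0, "grip": 0}
  ]
}}

```text
time_s: 22.8
tcp_pos: [0.4353, 0.176, -0.0198]
eef_rot: [[-0.998, 0.07, -0.001], [0.07, 0.998, -0.0], [0.001, -0.0, -1.0]]
ft_force: [-0.3, -0.5, 0.3]
opening: 0.0
grasp_force: 0.4
```

Emit:
{"name": "jog_arm", "arguments": {
  "steps": [
    {"wx": 0, "wy": 0, "wz": 0, "dx": 2, "dy": 0, "dz": 0, "grip": 0},
    {"wx": 0, "wy": 0, "wz": 0, "dx": 4, "dy": 0, "dz": 0, "grip": 0},
    {"wx": 0, "wy": 0, "wz": 0, "dx": 4, "dy": 0, "dz": 0, "grip": 0}
  ]
}}

```text
time_s: 23.1
tcp_pos: [0.4352, 0.1761, -0.0203]
eef_rot: [[-0.998, 0.069, -0.007], [0.069, 0.998, -0.0], [0.007, -0.001, -1.0]]
ft_force: [-8.8, 0.5, 6.2]
opening: -0.002
grasp_force: 4.4
```

Emit:
{"name": "jog_arm", "arguments": {
  "steps": [
    {"wx": 0, "wy": 0, "wz": 0, "dx": -30, "dy": 2, "dz": 0, "grip": 0},
    {"wx": 0, "wy": 0, "wz": 0, "dx": -40, "dy": 3, "dz": 40, "grip": 0},
    {"wx": 0, "wy": 0, "wz": 0, "dx": -40, "dy": 3, "dz": 85, "grip": 0},
    {"wx": 0, "wy": 0, "wz": 0, "dx": -40, "dy": 3, "dz": 130, "grip": 0},
    {"wx": 0, "wy": 0, "wz": 0, "dx": -40, "dy": 3, "dz": 175, "grip": 0}
  ]
}}

```text
time_s: 23.6
tcp_pos: [0.3993, 0.1793, 0.1574]
eef_rot: [[-0.998, 0.069, 0.002], [0.069, 0.998, 0.0], [-0.002, 0.0, -1.0]]
ft_force: [0.2, 0.4, -0.9]
opening: 0.002
grasp_force: 0.0
```

Emit:
{"name": "jog_arm", "arguments": {
  "steps": [
    {"wx": 0, "wy": 0, "wz": 0, "dx": 0, "dy": 20, "dz": 40, "grip": 0},
    {"wx": 0, "wy": 0, "wz": 0, "dx": 0, "dy": 60, "dz": 55, "grip": 0},
    {"wx": 0, "wy": 0, "wz": 0, "dx": 0, "dy": 105, "dz": 55, "grip": 0},
    {"wx": 0, "wy": 0, "wz": 0, "dx": 5, "dy": 150, "dz": 55, "grip": 0},
    {"wx": 0, "wy": 0, "wz": 0, "dx": 10, "dy": 195, "dz": 55, "grip": 0}
  ]
}}

```text
time_s: 24.1
tcp_pos: [0.4097, 0.3764, 0.2111]
eef_rot: [[-0.998, 0.069, 0.002], [0.069, 0.998, 0.001], [-0.002, 0.001, -1.0]]
ft_force: [1.6, -1.1, -0.1]
opening: 0.001
grasp_force: 0.0
```

Emit:
{"name": "jog_arm", "arguments": {
  "steps": [
    {"wx": 0, "wy": 0, "wz": 0, "dx": 10, "dy": 40, "dz": 0, "grip": 0},
    {"wx": 0, "wy": 0, "wz": 0, "dx": 50, "dy": 55, "dz": 0, "grip": 0},
    {"wx": 0, "wy": 0, "wz": 0, "dx": 95, "dy": 55, "dz": 0, "grip": 0},
    {"wx": 0, "wy": 0, "wz": 0, "dx": 140, "dy": 45, "dz": 0, "grip": 0},
    {"wx": 0, "wy": 0, "wz": 0, "dx": 180, "dy": 30, "dz": 0, "grip": 0}
  ]
}}

```text
time_s: 24.6
tcp_pos: [0.5912, 0.4051, 0.2097]
eef_rot: [[-0.998, 0.068, 0.001], [0.068, 0.998, 0.0], [-0.001, 0.0, -1.0]]
ft_force: [0.8, 0.7, -0.2]
opening: 0.0
grasp_force: 0.0
```

Emit:
{"name": "jog_arm", "arguments": {
  "steps": [
    {"wx": 0, "wy": 0, "wz": 0, "dx": -2, "dy": -27, "dz": -5, "grip": 0},
    {"wx": 0, "wy": 0, "wz": 0, "dx": -5, "dy": -54, "dz": -8, "grip": 0},
    {"wx": 0, "wy": 0, "wz": 0, "dx": -6, "dy": -75, "dz": 0, "grip": 0},
    {"wx": 0, "wy": 0, "wz": 0, "dx": -8, "dy": -96, "dz": 5, "grip": 0},
    {"wx": 0, "wy": 0, "wz": 0, "dx": -9, "dy": -117, "dz": 10, "grip": 0}
  ]
}}

```text
time_s: 25.1
tcp_pos: [0.5799, 0.2864, 0.2208]
eef_rot: [[-0.998, 0.069, -0.0], [0.069, 0.998, 0.001], [0.0, 0.001, -1.0]]
ft_force: [-0.7, 1.9, -1.3]
opening: -0.005
grasp_force: 1.2
```

Emit:
{"name": "jog_arm", "arguments": {
  "steps": [
    {"wx": 0, "wy": 0, "wz": 0, "dx": -1, "dy": -20, "dz": 0, "grip": 0},
    {"wx": 0, "wy": 0, "wz": 0, "dx": -2, "dy": -40, "dz": 0, "grip": 0},
    {"wx": 0, "wy": 0, "wz": 0, "dx": -4, "dy": -62, "dz": -3, "grip": 0},
    {"wx": 0, "wy": 0, "wz": 0, "dx": -6, "dy": -91, "dz": -15, "grip": 0},
    {"wx": 0, "wy": 0, "wz": 0, "dx": -8, "dy": -121, "dz": -31, "grip": 0}
  ]
}}

```text
time_s: 25.6
tcp_pos: [0.5722, 0.1654, 0.1904]
eef_rot: [[-0.998, 0.068, 0.002], [0.068, 0.998, 0.001], [-0.002, 0.001, -1.0]]
ft_force: [0.8, 1.9, -0.1]
opening: -0.002
grasp_force: 0.8
```

Emit:
{"name": "jog_arm", "arguments": {
  "steps": [
    {"wx": 0, "wy": 0, "wz": 0, "dx": -2, "dy": -22, "dz": -20, "grip": 0},
    {"wx": 0, "wy": 0, "wz": 0, "dx": -3, "dy": -44, "dz": -44, "grip": 0},
    {"wx": 0, "wy": 0, "wz": 0, "dx": -4, "dy": -55, "dz": -65, "grip": 0},
    {"wx": 0, "wy": 0, "wz": 0, "dx": -4, "dy": -63, "dz": -85, "grip": 0},
    {"wx": 0, "wy": 0, "wz": 0, "dx": -4, "dy": -68, "dz": -105, "grip": 0}
  ]
}}

```text
time_s: 26.1
tcp_pos: [0.5676, 0.0965, 0.0843]
eef_rot: [[-0.998, 0.071, 0.0], [0.071, 0.998, -0.001], [-0.0, -0.001, -1.0]]
ft_force: [0.1, 0.5, 0.8]
opening: -0.0
grasp_force: 0.4
```

Emit:
{"name": "jog_arm", "arguments": {
  "steps": [
    {"wx": 0, "wy": 0, "wz": 0, "dx": 0, "dy": -1, "dz": -8, "grip": 0},
    {"wx": 0, "wy": 0, "wz": 0, "dx": 0, "dy": -1, "dz": -16, "grip": 0},
    {"wx": 0, "wy": 0, "wz": 0, "dx": 0, "dy": -1, "dz": -22, "grip": 0},
    {"wx": 0, "wy": 0, "wz": 0, "dx": 0, "dy": -1, "dz": -24, "grip": 0},
    {"wx": 0, "wy": 0, "wz": 0, "dx": 0, "dy": -1, "dz": -24, "grip": 0}
  ]
}}

```text
time_s: 26.6
tcp_pos: [0.5685, 0.0976, 0.0606]
eef_rot: [[-0.998, 0.069, 0.0], [0.069, 0.998, 0.0], [-0.0, 0.0, -1.0]]
ft_force: [0.1, -0.2, 0.5]
opening: 0.006
grasp_force: 0.0
```

Emit:
{"name": "jog_arm", "arguments": {
  "steps": [
    {"wx": 0, "wy": 0, "wz": 0, "dx": 0, "dy": 0, "dz": -2, "grip": 0},
    {"wx": 0, "wy": 0, "wz": 0, "dx": 0, "dy": 0, "dz": -4, "grip": 0},
    {"wx": 0, "wy": 0, "wz": 0, "dx": 0, "dy": 0, "dz": -4, "grip": 0}
  ]
}}

```text
time_s: 26.9
tcp_pos: [0.569, 0.0975, 0.0586]
eef_rot: [[-0.998, 0.069, 0.002], [0.069, 0.998, 0.0], [-0.002, 0.0, -1.0]]
ft_force: [-3.9, 0.4, 10.7]
opening: 0.003
grasp_force: 5.6
```

Emit:
{"name": "jog_arm", "arguments": {
  "steps": [
    {"wx": 0, "wy": 0, "wz": 8, "dx": 0, "dy": 0, "dz": 40, "grip": 10},
    {"wx": 0, "wy": 0, "wz": 16, "dx": 0, "dy": 0, "dz": 80, "grip": 60},
    {"wx": 0, "wy": 0, "wz": 24, "dx": 0, "dy": -20, "dz": 120, "grip": 60},
    {"wx": 0, "wy": 0, "wz": 32, "dx": -1, "dy": -40, "dz": 140, "grip": 60},
    {"wx": 0, "wy": 0, "wz": 40, "dx": -2, "dy": -65, "dz": 140, "grip": 60}
  ],
  "newtons": 60
}}

```text
time_s: 27.4
tcp_pos: [0.5688, 0.0321, 0.201]
eef_rot: [[-0.804, -0.594, 0.008], [-0.594, 0.805, -0.0], [-0.006, -0.005, -1.0]]
ft_force: [0.9, 0.1, -0.3]
opening: 0.703
grasp_force: 0.0
```

Emit:
{"name": "jog_arm", "arguments": {
  "steps": [
    {"wx": 0, "wy": 0, "wz": 8, "dx": -2, "dy": -20, "dz": 0, "grip": 60},
    {"wx": 0, "wy": 0, "wz": 16, "dx": -3, "dy": -40, "dz": 0, "grip": 60},
    {"wx": 0, "wy": 0, "wz": 24, "dx": -4, "dy": -63, "dz": 0, "grip": 60},
    {"wx": 0, "wy": 0, "wz": 32, "dx": -5, "dy": -63, "dz": 0, "grip": 60},
    {"wx": 0, "wy": 0, "wz": 40, "dx": -5, "dy": -63, "dz": 0, "grip": 60}
  ]
}}

```text
time_s: 27.9
tcp_pos: [0.5613, -0.0315, 0.1966]
eef_rot: [[-0.237, -0.971, 0.0], [-0.971, 0.237, 0.0], [-0.0, -0.0, -1.0]]
ft_force: [0.1, 0.0, -0.1]
opening: 0.707
grasp_force: 0.0
```

Emit:
{"name": "jog_arm", "arguments": {
  "steps": [
    {"wx": 0, "wy": 0, "wz": 8, "dx": 0, "dy": 0, "dz": 0, "grip": 60},
    {"wx": 0, "wy": 0, "wz": 10, "dx": 0, "dy": 0, "dz": 0, "grip": 60},
    {"wx": 0, "wy": 0, "wz": 10, "dx": 0, "dy": 0, "dz": 0, "grip": 60}
  ]
}}

```text
time_s: 28.2
tcp_pos: [0.5614, -0.0307, 0.1966]
eef_rot: [[-0.069, -0.998, 0.0], [-0.998, 0.069, -0.0], [0.0, -0.0, -1.0]]
ft_force: [0.1, 0.7, 0.9]
opening: 0.704
grasp_force: 0.0
```

```bash
python3 - <<'E'
from h import *
read_camera("scene");o=get_obs();print(o["tcp_pos"].round(4),o["eef_rot"].round(3),o["q"].round(1))
w=read_camera("wrist")[...,::-1];s=read_camera("scene")[...,::-1]
print([(np.round(d["box"]).tolist(),round(d["conf"],2)) for d in spot_in("collar_mid","wrist")],[(np.round(d["box"]).tolist(),round(d["conf"],2)) for d in spot_in("collar_mid","scene")])
C=np.hstack([cv2.resize(w,(480,360)),cv2.resize(s[120:260,240:360],(309,360),interpolation=cv2.INTER_CUBIC)]);cv2.imwrite("pics/p4.png",C)
E
```

```text
[ 0.5615 -0.0307  0.1966] [[-0.07  -0.998  0.   ]
 [-0.998  0.07   0.   ]
 [-0.    -0.    -1.   ]] [-11.3  16.4   1.3  74.8   0.  -97.3]
[([261.0, 201.0, 40.0, 58.0], 0.69)] [([296.0, 205.0, 19.0, 15.0], 0.48)]
```

View pics/p4.png

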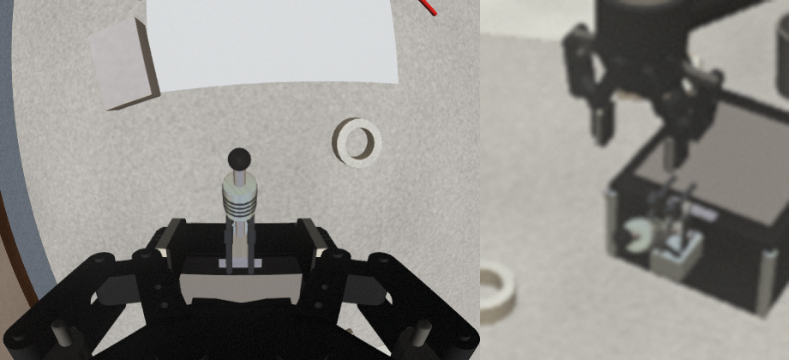

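```bash
python3 - <<'E'
from h import *
o=get_obs()
for dz in(0,.025,.04):
  q=dict(o);q["tcp_pos"]=o["tcp_pos"]+[0,0,dz]
  print(dz,"collar",wonz(280,230,.142,q).round(4),"ball",wonz(239*1.167,159*1.167,.169,q).round(4),"tape",wonz(357*1.167,142*1.167,.025,q).round(4))
E
```

```text
0 collar [ 0.5621 -0.0177  0.142 ] ball [ 0.5599 -0.0573  0.169 ] tape [ 0.4021 -0.0446  0.025 ]
0.025 collar [ 0.5628 -0.0094  0.142 ] ball [ 0.5604 -0.0527  0.169 ] tape [ 0.3912 -0.0409  0.025 ]
0.04 collar [ 0.5632 -0.0044  0.142 ] ball [ 0.5607 -0.0499  0.169 ] tape [ 0.3847 -0.0387  0.025 ]
```

Emit:
{"name": "jog_arm", "arguments": {
  "steps": [
    {"wx": 0, "wy": 0, "wz": 0, "dx": 1, "dy": 6, "dz": -30, "grip": 60},
    {"wx": 0, "wy": 0, "wz": 0, "dx": 1, "dy": 6, "dz": -60, "grip": 60},
    {"wx": 0, "wy": 0, "wz": 0, "dx": 1, "dy": 6, "dz": -85, "grip": 60},
    {"wx": 0, "wy": 0, "wz": 0, "dx": 1, "dy": 6, "dz": -100, "grip": 60},
    {"wx": 0, "wy": 0, "wz": 0, "dx": 1, "dy": 6, "dz": -100, "grip": 60}
  ]
}}

```text
time_s: 28.95
tcp_pos: [0.5603, -0.0244, 0.094]
eef_rot: [[-0.07, -0.998, -0.005], [-0.998, 0.07, 0.001], [-0.001, 0.005, -1.0]]
ft_force: [0.2, -0.1, -0.2]
opening: 0.703
grasp_force: 0.0
```

Emit:
{"name": "jog_arm", "arguments": {
  "steps": [
    {"wx": 0, "wy": 0, "wz": 0, "dx": 0, "dy": 0, "dz": 0, "grip": 20},
    {"wx": 0, "wy": 0, "wz": 0, "dx": 0, "dy": 0, "dz": 0, "grip": 20},
    {"wx": 0, "wy": 0, "wz": 0, "dx": 0, "dy": 0, "dz": 0, "grip": 20},
    {"wx": 0, "wy": 0, "wz": 0, "dx": 0, "dy": 0, "dz": 0, "grip": 20}
  ]
}}

```text
time_s: 29.35
tcp_pos: [0.5635, -0.0252, 0.0978]
eef_rot: [[-0.07, -0.998, 0.003], [-0.998, 0.07, -0.001], [0.001, -0.003, -1.0]]
ft_force: [-0.7, -0.4, 2.9]
opening: 0.327
grasp_force: 59.6
```

Emit:
{"name": "jog_arm", "arguments": {
  "steps": [
    {"wx": 0, "wy": 0, "wz": 0, "dx": 0, "dy": -4, "dz": 3, "grip": 20},
    {"wx": 0, "wy": 0, "wz": 0, "dx": -1, "dy": -8, "dz": 6, "grip": 20},
    {"wx": 0, "wy": 0, "wz": 0, "dx": -1, "dy": -11, "dz": 9, "grip": 20},
    {"wx": 0, "wy": 0, "wz": 0, "dx": -1, "dy": -11, "dz": 9, "grip": 20}
  ]
}}

```text
time_s: 29.75
tcp_pos: [0.5625, -0.0356, 0.1055]
eef_rot: [[-0.07, -0.998, 0.002], [-0.998, 0.07, 0.001], [-0.002, -0.002, -1.0]]
ft_force: [5.7, 3.1, -4.3]
opening: 0.323
grasp_force: 59.6
```

Emit:
{"name": "jog_arm", "arguments": {
  "steps": [
    {"wx": 0, "wy": 0, "wz": 0, "dx": 0, "dy": -2, "dz": 2, "grip": 20},
    {"wx": 0, "wy": 0, "wz": 0, "dx": 0, "dy": -3, "dz": 3, "grip": 20},
    {"wx": 0, "wy": 0, "wz": 0, "dx": 0, "dy": -3, "dz": 3, "grip": 20}
  ]
}}

```text
time_s: 30.05
tcp_pos: [0.5624, -0.0384, 0.1079]
eef_rot: [[-0.069, -0.998, 0.001], [-0.998, 0.069, 0.002], [-0.002, -0.001, -1.0]]
ft_force: [5.9, 4.7, -6.1]
opening: 0.322
grasp_force: 59.6
```

Emit:
{"name": "jog_arm", "arguments": {
  "steps": [
    {"wx": 0, "wy": 0, "wz": 0, "dx": 0, "dy": 5, "dz": 5, "grip": 20},
    {"wx": 0, "wy": 0, "wz": 0, "dx": 1, "dy": 9, "dz": 9, "grip": 20},
    {"wx": 0, "wy": 0, "wz": 0, "dx": 1, "dy": 15, "dz": 15, "grip": 20},
    {"wx": 0, "wy": 0, "wz": 0, "dx": 1, "dy": 15, "dz": 15, "grip": 20}
  ]
}}

```text
time_s: 30.45
tcp_pos: [0.5633, -0.0234, 0.1231]
eef_rot: [[-0.069, -0.998, 0.001], [-0.998, 0.069, 0.0], [-0.001, -0.001, -1.0]]
ft_force: [5.5, 3.2, -6.2]
opening: 0.329
grasp_force: 60.0
```

Emit:
{"name": "jog_arm", "arguments": {
  "steps": [
    {"wx": 0, "wy": 0, "wz": 0, "dx": 0, "dy": 6, "dz": 5, "grip": 20},
    {"wx": 0, "wy": 0, "wz": 0, "dx": 1, "dy": 13, "dz": 9, "grip": 20},
    {"wx": 0, "wy": 0, "wz": 0, "dx": 1, "dy": 19, "dz": 13, "grip": 20},
    {"wx": 0, "wy": 0, "wz": 0, "dx": 1, "dy": 19, "dz": 13, "grip": 20}
  ]
}}

```text
time_s: 30.85
tcp_pos: [0.5647, -0.0044, 0.136]
eef_rot: [[-0.07, -0.998, 0.002], [-0.998, 0.07, 0.0], [-0.001, -0.002, -1.0]]
ft_force: [6.0, 2.7, -6.6]
opening: 0.32
grasp_force: 60.0
```

Emit:
{"name": "jog_arm", "arguments": {
  "steps": [
    {"wx": 0, "wy": 0, "wz": 0, "dx": 0, "dy": 0, "dz": 0, "grip": 60},
    {"wx": 0, "wy": 0, "wz": 0, "dx": 0, "dy": 0, "dz": 0, "grip": 60},
    {"wx": 0, "wy": 0, "wz": 0, "dx": 0, "dy": 0, "dz": 0, "grip": 60},
    {"wx": 0, "wy": 0, "wz": 0, "dx": 0, "dy": 0, "dz": 35, "grip": 60},
    {"wx": 0, "wy": 0, "wz": 0, "dx": 0, "dy": 0, "dz": 75, "grip": 60}
  ]
}}

```text
time_s: 31.35
tcp_pos: [0.5614, -0.0048, 0.2107]
eef_rot: [[-0.07, -0.998, -0.005], [-0.998, 0.07, 0.001], [-0.0, 0.005, -1.0]]
ft_force: [1.5, 0.0, -0.1]
opening: 0.703
grasp_force: 0.0
```

Emit:
{"name": "jog_arm", "arguments": {
  "steps": [
    {"wx": 0, "wy": 0, "wz": 0, "dx": 0, "dy": -5, "dz": 30, "grip": 60},
    {"wx": 0, "wy": 0, "wz": 0, "dx": 0, "dy": -40, "dz": 50, "grip": 60},
    {"wx": 0, "wy": 0, "wz": 0, "dx": -2, "dy": -85, "dz": 50, "grip": 0},
    {"wx": 0, "wy": 0, "wz": 0, "dx": -2, "dy": -90, "dz": 10, "grip": 0},
    {"wx": 0, "wy": 0, "wz": 0, "dx": -2, "dy": -90, "dz": -30, "grip": 0}
  ]
}}

```text
time_s: 31.85
tcp_pos: [0.5624, -0.0974, 0.1822]
eef_rot: [[-0.073, -0.997, 0.004], [-0.997, 0.073, -0.002], [0.001, -0.004, -1.0]]
ft_force: [0.2, -0.1, -1.3]
opening: 0.198
grasp_force: 0.0
```

Emit:
{"name": "jog_arm", "arguments": {
  "steps": [
    {"wx": 0, "wy": 0, "wz": 0, "dx": 1, "dy": 10, "dz": -13, "grip": 0},
    {"wx": 0, "wy": 0, "wz": 0, "dx": 2, "dy": 35, "dz": -13, "grip": 0},
    {"wx": 0, "wy": 0, "wz": 0, "dx": 3, "dy": 55, "dz": -13, "grip": 0},
    {"wx": 0, "wy": 0, "wz": 0, "dx": 4, "dy": 75, "dz": -13, "grip": 0},
    {"wx": 0, "wy": 0, "wz": 0, "dx": 4, "dy": 90, "dz": -11, "grip": 0}
  ]
}}

```text
time_s: 32.35
tcp_pos: [0.5663, -0.0136, 0.1793]
eef_rot: [[-0.074, -0.997, 0.007], [-0.997, 0.074, -0.02], [0.02, -0.009, -1.0]]
ft_force: [-17.8, -26.8, 56.9]
opening: 0.0
grasp_force: 30.9
```

Emit:
{"name": "jog_arm", "arguments": {
  "steps": [
    {"wx": 0, "wy": 0, "wz": 0, "dx": 0, "dy": 8, "dz": 1, "grip": 0},
    {"wx": 0, "wy": 0, "wz": 0, "dx": 1, "dy": 16, "dz": 2, "grip": 0},
    {"wx": 0, "wy": 0, "wz": 0, "dx": 1, "dy": 22, "dz": 2, "grip": 0},
    {"wx": 0, "wy": 0, "wz": 0, "dx": 1, "dy": 28, "dz": 2, "grip": 0},
    {"wx": 0, "wy": 0, "wz": 0, "dx": 1, "dy": 28, "dz": 2, "grip": 0}
  ]
}}

```text
time_s: 32.85
tcp_pos: [0.5696, 0.0189, 0.1878]
eef_rot: [[-0.072, -0.997, 0.019], [-0.997, 0.072, -0.01], [0.009, -0.019, -1.0]]
ft_force: [-22.3, -9.7, 69.0]
opening: -0.005
grasp_force: 34.9
```

Emit:
{"name": "jog_arm", "arguments": {
  "steps": [
    {"wx": 0, "wy": 0, "wz": 0, "dx": 0, "dy": 0, "dz": 30, "grip": 0},
    {"wx": 0, "wy": 0, "wz": 0, "dx": 0, "dy": -40, "dz": 60, "grip": 0},
    {"wx": 0, "wy": 0, "wz": 0, "dx": 0, "dy": -90, "dz": 60, "grip": 0},
    {"wx": 0, "wy": 0, "wz": 0, "dx": 0, "dy": -130, "dz": 60, "grip": 0}
  ]
}}

```text
time_s: 33.25
tcp_pos: [0.5667, -0.1089, 0.2345]
eef_rot: [[-0.069, -0.998, 0.003], [-0.998, 0.069, -0.002], [0.001, -0.003, -1.0]]
ft_force: [1.3, 0.2, -0.7]
opening: 0.001
grasp_force: 0.0
```

```bash
python3 - <<'E'
from h import *
read_camera("scene");o=get_obs();print(o["tcp_pos"].round(4),o["ft_force"].round(1))
w=read_camera("wrist")[...,::-1];s=read_camera("scene")[...,::-1];t=read_camera("top")[...,::-1]
C=np.hstack([cv2.resize(s[120:260,240:360],(480,560),interpolation=cv2.INTER_CUBIC),cv2.resize(t[150:240,250:330],(320,560)[:2],interpolation=cv2.INTER_CUBIC)]);cv2.imwrite("pics/p5.png",C)
P=np.array([.566,.0465,.095]);
for a in(0,.25,.5,.75,1): 
  l=1-a;d=np.array([-.067*np.sin(l),-np.sin(l),np.cos(l)]);p=P+.137*d
  u=proj("scene",p)[0];v=proj("top",p)[0];print(a,((u-[240,120])*4).round(),((v-[250,150])*[4,6.22]+[480,0]).round())
E
```

```text
[ 0.5665 -0.1146  0.2332] [ 1.6 -2.7 -0.3]
0 [204. 376.] [738. 265.]
0.25 [225. 318.] [704. 250.]
0.5 [250. 263.] [659. 235.]
0.75 [279. 215.] [604. 223.]
1 [308. 177.] [545. 213.]
```

View pics/p5.png

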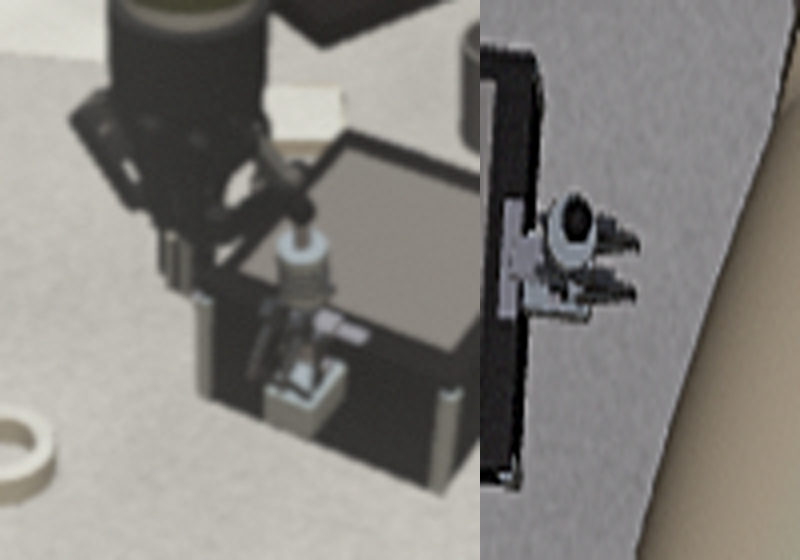

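Emit:
{"name": "jog_arm", "arguments": {
  "steps": [
    {"wx": 0, "wy": 0, "wz": 0, "dx": 0, "dy": 20, "dz": -40, "grip": 0},
    {"wx": 0, "wy": 0, "wz": 0, "dx": 0, "dy": 40, "dz": -80, "grip": 0},
    {"wx": 0, "wy": 0, "wz": 0, "dx": 0, "dy": 75, "dz": -80, "grip": 0},
    {"wx": 0, "wy": 0, "wz": 0, "dx": 0, "dy": 105, "dz": -80, "grip": 0},
    {"wx": 0, "wy": 0, "wz": 0, "dx": 0, "dy": 112, "dz": -80, "grip": 0}
  ]
}}

```text
time_s: 33.95
tcp_pos: [0.5651, 0.0094, 0.152]
eef_rot: [[-0.065, -0.998, -0.002], [-0.998, 0.065, 0.001], [-0.001, 0.002, -1.0]]
ft_force: [-0.4, -1.2, -0.1]
opening: 0.001
grasp_force: 0.4
```

Emit:
{"name": "jog_arm", "arguments": {
  "steps": [
    {"wx": 0, "wy": 0, "wz": 0, "dx": 0, "dy": 5, "dz": 0, "grip": 0},
    {"wx": 0, "wy": 0, "wz": 0, "dx": 0, "dy": 10, "dz": 0, "grip": 0},
    {"wx": 0, "wy": 0, "wz": 0, "dx": 0, "dy": 10, "dz": 0, "grip": 0}
  ]
}}

```text
time_s: 34.25
tcp_pos: [0.5664, 0.0153, 0.1531]
eef_rot: [[-0.07, -0.998, 0.001], [-0.998, 0.07, 0.0], [-0.0, -0.001, -1.0]]
ft_force: [-1.6, -0.5, 3.5]
opening: -0.001
grasp_force: 1.3
```

Emit:
{"name": "jog_arm", "arguments": {
  "steps": [
    {"wx": 0, "wy": 0, "wz": 0, "dx": 0, "dy": 4, "dz": 0, "grip": 0},
    {"wx": 0, "wy": 0, "wz": 0, "dx": 0, "dy": 8, "dz": 0, "grip": 0},
    {"wx": 0, "wy": 0, "wz": 0, "dx": 0, "dy": 8, "dz": 0, "grip": 0}
  ]
}}

```text
time_s: 34.55
tcp_pos: [0.567, 0.0221, 0.1541]
eef_rot: [[-0.071, -0.997, 0.002], [-0.997, 0.071, -0.001], [0.001, -0.002, -1.0]]
ft_force: [-3.4, -3.4, 9.2]
opening: 0.0
grasp_force: 4.5
```

Emit:
{"name": "jog_arm", "arguments": {
  "steps": [
    {"wx": 0, "wy": 0, "wz": 0, "dx": 0, "dy": -25, "dz": 5, "grip": 0},
    {"wx": 0, "wy": 0, "wz": 0, "dx": 0, "dy": -35, "dz": -15, "grip": 0},
    {"wx": 0, "wy": 0, "wz": 0, "dx": 0, "dy": -35, "dz": -20, "grip": 0},
    {"wx": 0, "wy": 0, "wz": 0, "dx": 0, "dy": -20, "dz": -20, "grip": 0},
    {"wx": 0, "wy": 0, "wz": 0, "dx": 0, "dy": -5, "dz": -20, "grip": 0}
  ]
}}

```text
time_s: 35.05
tcp_pos: [0.5662, 0.0192, 0.1325]
eef_rot: [[-0.071, -0.998, -0.001], [-0.998, 0.071, 0.001], [-0.0, 0.001, -1.0]]
ft_force: [0.3, -7.1, 2.5]
opening: -0.001
grasp_force: 4.7
```

Emit:
{"name": "jog_arm", "arguments": {
  "steps": [
    {"wx": 0, "wy": 0, "wz": 0, "dx": 0, "dy": 4, "dz": 0, "grip": 0},
    {"wx": 0, "wy": 0, "wz": 0, "dx": 0, "dy": 8, "dz": 0, "grip": 0},
    {"wx": 0, "wy": 0, "wz": 0, "dx": 0, "dy": 8, "dz": 0, "grip": 0}
  ]
}}

```text
time_s: 35.35
tcp_pos: [0.5663, 0.0207, 0.1329]
eef_rot: [[-0.072, -0.997, -0.001], [-0.997, 0.072, -0.014], [0.014, -0.0, -1.0]]
ft_force: [-1.2, -24.4, -1.1]
opening: -0.0
grasp_force: 11.9
```

Emit:
{"name": "jog_arm", "arguments": {
  "steps": [
    {"wx": 0, "wy": 0, "wz": 0, "dx": 0, "dy": -30, "dz": 0, "grip": 0},
    {"wx": 0, "wy": 0, "wz": 0, "dx": -5, "dy": -75, "dz": 20, "grip": 0},
    {"wx": 0, "wy": 0, "wz": 0, "dx": -10, "dy": -120, "dz": 60, "grip": 0},
    {"wx": 0, "wy": 0, "wz": 0, "dx": -20, "dy": -165, "dz": 100, "grip": 0},
    {"wx": 0, "wy": 0, "wz": 0, "dx": -40, "dy": -205, "dz": 130, "grip": 0}
  ]
}}

```text
time_s: 35.85
tcp_pos: [0.535, -0.16, 0.2499]
eef_rot: [[-0.067, -0.998, 0.002], [-0.998, 0.067, -0.0], [0.0, -0.002, -1.0]]
ft_force: [0.9, -0.4, -0.8]
opening: -0.002
grasp_force: 0.0
```

```bash
python3 - <<'E'
from h import *
o=get_obs();print(o["tcp_pos"].round(3))
P=np.array([.566,.0465,.095])
for c in("top","scene"):
  im=read_camera(c);cv2.imwrite(f"pics/end_{c}.png",im[...,::-1])
  for t in("collar_mid","lever_pivot","lock_lever","case","drawer_handle","lid_edge"): print(c,t,[(np.round(d["box"],1).tolist(),round(d["conf"],2)) for d in spot_in(t,c)][:2])
  for s in(.06,.08,.09,.1,.118,.137): print(s,proj(c,P+[0,0,s])[0].round(1),end=" ")
  print("handle home",proj(c,[.4487,.1764,.024]).round(1))
  # dark ball blob near lever
  g=cv2.cvtColor(im,cv2.COLOR_RGB2GRAY);u,v=proj(c,P+[0,0,.1])[0].astype(int)
  print(g[v-22:v+18:1,u-10:u+11:2])
E
```

```text
[ 0.535 -0.16   0.25 ]
top collar_mid [([256.0, 185.5, 16.0, 8.0], 0.55)]
top lever_pivot [([179.2, 151.2, 104.8, 88.8], 0.79)]
top lock_lever [([256.1, 183.9, 17.7, 11.8], 0.6), ([177.3, 152.0, 112.0, 89.1], 0.46)]
top case [([179.0, 152.0, 110.9, 85.6], 0.86), ([180.7, 149.9, 83.6, 78.3], 0.48)]
top drawer_handle [([207.3, 227.8, 30.0, 10.2], 0.65)]
top lid_edge [([184.0, 154.9, 83.1, 69.9], 0.95), ([178.5, 152.7, 110.2, 87.4], 0.4)]
0.06 [267.6 189.5] 0.08 [267.3 188.2] 0.09 [267.1 187.5] 0.1 [266.9 186.9] 0.118 [266.5 185.6] 0.137 [266.2 184.2] handle home [[221.9 237.9]]
[[ 22  31  30  34  59 146 138 134 139 144 142]
 [ 33  31  32  30  31 154 141 137 138 142 140]
 [ 23  31  27  28  25 128 142 137 139 142 142]
 [ 30  32  32  24  18 122 141 138 138 142 141]
 [ 32  29  35  19   0 150 141 139 136 145 136]
 [ 27  30  27  18   0 153 139 144 136 142 141]
 [ 29  28  26  18   0 155 138 143 140 141 141]
 [ 27  33  28   8   0 151 143 137 140 144 143]
 [ 33  29  33   4   0 151 141 140 141 141 143]
 [ 33  31  30   3   0 145 141 143 141 138 141]
 [ 29  32  31  10  22 146 143 142 140 137 142]

[... 3008 characters left out ...]
 135 134 140 174 173 161 174 175 139 137]
 [121 138 134 113 159 176 174 177 160 124 137]
 [135 137 132  96 128 159 161 157 131 111 138]
 [137 138 134  92 106 123 129 125 108 104 137]
 [137 138 134  87  97 108 112 112  98 105 136]
 [140 138 133  87  91 102 103 103  87 108 138]
 [138 137 133  84  86  92  88  94  84 108 138]
 [138 139 132  80  87  95  89  92  84 110 136]
 [138 138 133  80  86  94  88  89  86 119 138]
 [134 138 133  82  86  96  91  97  85 120 138]
 [118 133 132  86  85  92  87  91  85 122 138]
 [ 84 113 125  92  88  96  92  95  90 127 137]
 [ 58  75  98  95  93  95  92  94  93 124 137]
 [ 55  54  69  89 103 108 108 105  95 123 137]
 [ 55  55  68  78  93 111 111 102  91 127 137]]
```

Emit:
{"name": "jog_arm", "arguments": {
  "steps": [
    {"wx": 0, "wy": 0, "wz": 0, "dx": 10, "dy": 45, "dz": 0, "grip": 0},
    {"wx": 0, "wy": 0, "wz": 0, "dx": 20, "dy": 90, "dz": 0, "grip": 0},
    {"wx": 0, "wy": 0, "wz": 0, "dx": 30, "dy": 135, "dz": -10, "grip": 0},
    {"wx": 0, "wy": 0, "wz": 0, "dx": 32, "dy": 175, "dz": -10, "grip": 0},
    {"wx": 0, "wy": 0, "wz": 0, "dx": 32, "dy": 175, "dz": -10, "grip": 0}
  ]
}}

```text
time_s: 37.05
tcp_pos: [0.5656, 0.0194, 0.2374]
eef_rot: [[-0.064, -0.998, -0.001], [-0.998, 0.064, 0.002], [-0.001, 0.001, -1.0]]
ft_force: [0.2, -0.1, 1.0]
opening: 0.003
grasp_force: 0.0
```

```bash
python3 - <<'E'
from h import *
read_camera("scene");read_camera("scene");o=get_obs();print(o["tcp_pos"].round(4))
g=cv2.cvtColor(cv2.imread("pics/scene0.png"),cv2.COLOR_BGR2GRAY)
P=np.array([.566,.0465,.095])
for a in(0,.08):
  l=1-a;d=np.array([-.067*np.sin(l),-np.sin(l),np.cos(l)])
  print(a,[(s,proj("scene",P+s*d)[0].round(1).tolist()) for s in(.06,.1,.137)])
print(g[196:224,284:318:2])
E
```

```text
[0.566  0.0158 0.2377]
0 [(0.06, [304.9, 210.8]), (0.1, [297.9, 212.4]), (0.137, [291.1, 214.0])]
0.08 [(0.06, [305.5, 208.9]), (0.1, [299.0, 209.1]), (0.137, [292.6, 209.4])]
[[163  81  98 125 109  58  57  58  55  68  77  87  75  71  55  60  81]
 [128  81 101 116 102  60  55  56  55  59  67  85  70  64  58  72 102]
 [ 91  96  95 118 104  59  54  54  54  56  64  77  65  66  69  77  90]
 [ 76  95  86 115 104  59  56  55  54  52  56  68  61  61  75  83  72]
 [ 87  86  84 115 101  59  57  54  55  53  54  63  59  59  76  83  63]
 [102  83  84 116  97  56  54  54  53  54  54  71  63  61  73  75  59]
 [113  94  88 117  96  56  55  55  55  53  56  78  60  56  68  65  57]
 [107 113 104 116  95  56  54  54  60  61  63  82  62  54  68  66  58]
 [ 90 110 113 118  96  57  55  68  92 102  87  87  80  64  89  78  62]
 [ 82  91 101 116  94  57  64 113 143 152 131 104  97  85 110  87  82]
 [ 82  81  90 116  96  58  96 161 181 181 174 126 102 109 119  96 124]
 [ 83  81  89 116  95  57 125 181 187 185 183 150 112 117 117 105 157]
 [ 82  81  89 116  94  59 118 175 184 185 184 163 120 115 114 112 158]
 
[... 364 characters left out ...]
142 117  81  57  59 106 166 183 182 122  84  79 121 181 179]
 [194 194 172 121  92  57  70 144 181 185 168 101  79  76  91 158 177]
 [193 195 179 122  96  59  80 159 180 174 140  91 102  80  74 114 161]
 [193 193 180 123  95  59  65 121 153 136  93  98 140 105 113  82 123]
 [195 193 188 133  94  58  55  71  92  80  60 103 150 136 161 107  85]
 [195 196 194 157 108  68  56  56  56  55  51  99 127 144 173 149  98]
 [196 194 195 185 148 116  72  55  54  55  55  99 114 125 149 162 144]
 [193 193 195 195 188 172 119  74  58  54  55  99 114 112 119 137 161]
 [194 195 194 196 197 194 170 127  84  58  52 100 113 113 115 116 135]
 [194 194 194 197 195 195 195 180 139  91  57  99 114 114 115 114 116]]
```

Emit:
{"name": "jog_arm", "arguments": {
  "steps": [
    {"wx": 0, "wy": 0, "wz": 0, "dx": 0, "dy": 6, "dz": -20, "grip": 0},
    {"wx": 0, "wy": 0, "wz": 0, "dx": 0, "dy": 6, "dz": -40, "grip": 0},
    {"wx": 0, "wy": 0, "wz": 0, "dx": 0, "dy": 6, "dz": -60, "grip": 0},
    {"wx": 0, "wy": 0, "wz": 0, "dx": 0, "dy": 6, "dz": -70, "grip": 0},
    {"wx": 0, "wy": 0, "wz": 0, "dx": 0, "dy": 6, "dz": -70, "grip": 0}
  ]
}}

```text
time_s: 37.65
tcp_pos: [0.565, 0.0197, 0.1664]
eef_rot: [[-0.071, -0.997, -0.003], [-0.997, 0.071, 0.0], [0.0, 0.003, -1.0]]
ft_force: [-0.3, -0.1, 0.4]
opening: -0.002
grasp_force: 0.0
```

Emit:
{"name": "jog_arm", "arguments": {
  "steps": [
    {"wx": 0, "wy": 0, "wz": 0, "dx": 0, "dy": 0, "dz": -3, "grip": 0},
    {"wx": 0, "wy": 0, "wz": 0, "dx": 0, "dy": 0, "dz": -6, "grip": 0},
    {"wx": 0, "wy": 0, "wz": 0, "dx": 0, "dy": 0, "dz": -6, "grip": 0}
  ]
}}

```text
time_s: 37.95
tcp_pos: [0.5663, 0.0205, 0.1622]
eef_rot: [[-0.07, -0.998, 0.001], [-0.998, 0.07, -0.0], [0.0, -0.001, -1.0]]
ft_force: [0.2, -0.4, -0.3]
opening: -0.002
grasp_force: 0.0
```

Emit:
{"name": "jog_arm", "arguments": {
  "steps": [
    {"wx": 0, "wy": 0, "wz": 0, "dx": 0, "dy": 4, "dz": 0, "grip": 0},
    {"wx": 0, "wy": 0, "wz": 0, "dx": 0, "dy": 4, "dz": 0, "grip": 0}
  ]
}}

```text
time_s: 38.15
tcp_pos: [0.5662, 0.0252, 0.1622]
eef_rot: [[-0.069, -0.998, 0.001], [-0.998, 0.069, 0.0], [-0.0, -0.001, -1.0]]
ft_force: [0.9, -0.0, 0.1]
opening: -0.001
grasp_force: 0.0
```

Emit:
{"name": "jog_arm", "arguments": {
  "steps": [
    {"wx": 0, "wy": 0, "wz": 0, "dx": 0, "dy": 0, "dz": -3, "grip": 0},
    {"wx": 0, "wy": 0, "wz": 0, "dx": 0, "dy": 0, "dz": -5, "grip": 0},
    {"wx": 0, "wy": 0, "wz": 0, "dx": 0, "dy": 0, "dz": -5, "grip": 0}
  ]
}}

```text
time_s: 38.45
tcp_pos: [0.5657, 0.0248, 0.1563]
eef_rot: [[-0.069, -0.998, -0.001], [-0.998, 0.069, 0.0], [-0.0, 0.001, -1.0]]
ft_force: [0.8, -0.0, 0.7]
opening: -0.003
grasp_force: 0.0
```

Emit:
{"name": "jog_arm", "arguments": {
  "steps": [
    {"wx": 0, "wy": 0, "wz": 0, "dx": 0, "dy": 0, "dz": -2, "grip": 0},
    {"wx": 0, "wy": 0, "wz": 0, "dx": 0, "dy": 0, "dz": -4, "grip": 0},
    {"wx": 0, "wy": 0, "wz": 0, "dx": 0, "dy": 0, "dz": -4, "grip": 0}
  ]
}}

```text
time_s: 38.75
tcp_pos: [0.5664, 0.0247, 0.1546]
eef_rot: [[-0.07, -0.998, 0.002], [-0.998, 0.07, -0.0], [0.0, -0.002, -1.0]]
ft_force: [-2.7, 0.5, 9.1]
opening: 0.001
grasp_force: 4.6
```

Emit:
{"name": "jog_arm", "arguments": {
  "steps": [
    {"wx": 0, "wy": 0, "wz": 0, "dx": 0, "dy": -4, "dz": 15, "grip": 0},
    {"wx": 0, "wy": 0, "wz": 0, "dx": 0, "dy": -30, "dz": 40, "grip": 0},
    {"wx": 0, "wy": 0, "wz": 0, "dx": -5, "dy": -75, "dz": 70, "grip": 0},
    {"wx": 0, "wy": 0, "wz": 0, "dx": -10, "dy": -120, "dz": 80, "grip": 0},
    {"wx": 0, "wy": 0, "wz": 0, "dx": -10, "dy": -120, "dz": 80, "grip": 0}
  ]
}}

```text
time_s: 39.25
tcp_pos: [0.5569, -0.1007, 0.235]
eef_rot: [[-0.076, -0.997, 0.004], [-0.997, 0.076, -0.003], [0.003, -0.004, -1.0]]
ft_force: [-0.7, 0.5, 0.4]
opening: -0.002
grasp_force: 0.0
```

```bash
python3 - <<'E'
from h import *
im=read_camera("top");a=spot_in("drawer_handle","top");b=spot_in("lock_lever","top");print(a[:1],b[:1],proj("top",[.4487,.1764,.024]))
im=read_camera("top");print(get_obs()["ft_force"]);print(finish_job())
E
```

```text
[{'box': [210.3, 229.3, 26.3, 8.8], 'conf': 0.53}] [{'box': [259.8, 182.1, 13.3, 12.7], 'conf': 0.71}] [[221.94273934 237.8891905 ]]
[-0.32262598  0.80855351 -0.29566126]
the job is handed in; nothing more can be done
None
```

The job is handed in; no verdict came back. The steel ringed instrument and the forceps, the only steel ones I saw, are in the tray, the lid is shut, the drawer is home and the lever is upright with the collar down. I confirmed the collar by fingertip contact, because the last picture suggested it might still be lifted. While pushing the lever I pressed on its ball with up to about 69 N at the wrist, under the 120 N limit.

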